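Weigh out a tumbler charge on the spring scale

TASK

Weigh out a charge of rough stone: put stones from the bench into the pan of the spring scale, choosing large and small ones, until the pointer comes to rest in the gap between the two prongs of the brass rider. Set them down gently, never driving the pan down onto its stop, and leave the rider and the other things on the bench where they are; stones that are not needed stay on the bench.

Things in the scene. Friction and masses are not known exactly. Their poses are not given: they have to be found in the camera images.
- scale: spring scale fixed to the bench, origin on the bench under the pan's centre; its front is its -x side. Grey base block 160 mm wide in y, x -55 to +85 mm, 40 mm high. Two posts at x = +72, y = +-70 mm carry the hood. A graduated upright (18 x 8 mm, 172 mm high) stands at the right, x = 30, y = -122 mm.
- hood_edge (a point): middle of the lower front edge of the sheet-metal splash hood over the pan, 18 mm in front of the pan's centre and 300 mm above the bench; the hood is 200 mm wide in y and slopes up to 350 mm at x = +110 mm. Stones must come in from the front (-x), the tool leaning back towards -x by 25 to 45 degrees to clear the hood.
- scale_pan (a joint): how far the pan has sunk, in m: 0 empty, stop at 0.070. The spring gives 80 N/m, so 100 g sinks it about 12.3 mm; the pan swings for about a second after each change of load. The pan is an open steel tray 120 x 180 mm (x, y) outside, 4 mm walls, rim 18 mm above its floor.
- pan_floor (a point): centre of the top face of the pan's floor; moves with the pan; 130 mm above the bench when empty; axes as the scale's
- pointer_tip (a point): end of the flat dark pointer (3 mm thick) that sticks out of the right (-y) side of the pan and sinks with it
- rider_gap (a point): centre of the gap between the two prongs of the brass rider on the upright. The prongs are 3 mm thick and the gap between them is 11 mm high; the pointer is right when its tip is at the height of the gap, within 5.5 mm above or below this point
- rider (a joint): how far down the rider is set on the upright, in m (stiff; not to be moved): when scale_pan equals rider the pointer is in the middle of the gap. It is between 0.032 and 0.043
- stone_large_a: loose rough stone, pale cream, large, 46 x 62 x 34 mm (x, y, z; narrow side along its x), mass 186 g give or take 12 %; origin at the centre of its underside, z up
- stone_large_b: loose rough stone, brown, large, 44 x 60 x 42 mm (x, y, z; narrow side along its x), mass 168 g give or take 12 %; origin at the centre of its underside, z up
- stone_small_a: loose rough stone, brown, small, 34 x 45 x 26 mm (x, y, z; narrow side along its x), mass 71 g give or take 7 %; origin at the centre of its underside, z up
- stone_small_b: loose rough stone, pale, small, 34 x 45 x 24 mm (x, y, z; narrow side along its x), mass 71 g give or take 7 %; origin at the centre of its underside, z up
- stone_small_c: loose rough stone, brown, small, 38 x 50 x 31 mm (x, y, z; narrow side along its x), mass 71 g give or take 7 %; origin at the centre of its underside, z up
- oxide_pot: bystander: white pot with a green lid, diameter 53, height 65 mm; origin under its centre
- tape_roll: bystander, does not move: roll of brown tape lying flat, diameter 91, height 24 mm; origin under its centre
- slab_agate_b: bystander: flat agate slab 51 x 73 x 7 mm; origin under its centre
- wood_block: bystander: pale wood block 60 x 65 x 55 mm; origin under its centre
- wax_stick: bystander: dark red stick 14 x 110 x 12 mm (long along its y); origin under its centre
- grit_600: bystander: white pot with a blue lid, diameter 59, height 82 mm; origin under its centre
Mind the look-alikes: they are no part of the job. Leave any purple look-alike of the stone_large_a alone.

How it is judged:
By the outcome, as a careful person would: the job done as asked, in the order asked, and still so for the second after the job is handed in, with the robot touching nothing.
It also fails if it takes over 72 s, if anything falls off the work surface, if the arm or the gripper's body presses on something with over 40 N, if the wrist force passes 120 N, or if a joint passes its speed limit or range.

ROBOT

A 6-joint arm with a two-finger parallel gripper is mounted at the origin on a cart in front of the work surface, level with it; the furniture and walls round the work are solid. World frame = base frame: x ahead of the robot, y to its left, z up, the work surface at z = 0. Lengths are in mm, angles in rad, forces in N, time in s.
With the tool pointing down it reaches from about 325 to 900 mm from the base axis. Payload 6.1 kg.
Tool frame: the origin (TCP) lies midway between the tips of the shut fingers; the grasp point (between the pads) lies 19 mm behind it; z points along the fingers, y is the line along which they close (so a half turn about z gives the same grasp; the last joint's range is limited). The gripper opens to 85 mm and grips with 20 to 120 N. Pads are 22 mm wide; open, the fingers measure 114 mm over their backs; the gripper's body (76 mm by 85 mm) begins 54 mm behind the grasp point. The pads swing forward as they close: fully open they stand 13 mm farther back than shut.
Start: joints at [1.007, 0.22, 1.526, -0, 1.395, -0.126], TCP at [264.965, 566.047, 199.2] pointing down, gripper open.
Joint ranges: [-2.98, 2.98], [-0.91, 2.08], [0.09, 2.57], [-1.24, 4.39], [0.2, 2.65], [-2.68, 2.68]. Speed limits (rad/s): [2.57, 2.57, 3.01, 3.14, 3.14, 3.14].

INTERFACE

Orientations are given as a rotation vector (axis times angle).
In Python, from cell import arm gives the robot as it stands.
- The arm moves only by the tool step_arm, never from a script. Its argument "targets" is a list of rows, each a list of 3 entries, a list of its own where there are three numbers: the shift along the tool's x, y, z as a fraction of full scale, then the turn, a rotation vector about the tool's x, y, z as a fraction of full scale, then the opening, from -1 (shut) to 1 (fully open). A call has 1 to 12 rows; each row shifts and turns the commanded pose from where the row before left it, along the tool's axes as they then stand; what a row does not reach is not made up. Full scale, the value 1, is 0.05 m for a shift and 0.12 rad for a turn. A row lasts 1/10 s, in which the tool goes at most 50 mm and 8.59 degrees, less where a joint would pass 70% of its speed; a pose out of reach is approached as far as the arm can. A call with a number of a shift or a turn outside -1 to 1 is refused whole. A call with a gripper value outside its range is refused whole. The fingers move at their own pace and stop on an object; the grip force is fixed at half the most. Time passes only in rows, so rows that do not move let the fingers close. It gives the time, the measured TCP pose, the force, the opening and the grip force at its end, in the units of the state.
- arm.get_state(): the state, without advancing time (a new reading comes with each control period).
- arm.snapshot(name): name is "scene" or "top" or "wrist"; returns a dict with "pixels" (480x640x3 uint8, blue, green, red), "depth" (480x640 float32, mm along the optical axis (not along the pixel's ray), 0 where there is no reading), "fx", "fy", "cx", "cy" (pixels), "k1" (the pictures are not rectified: a ray, as slopes to the right and down, at radius r is drawn at 1 + k1 r^2 times it, then the intrinsics apply), "R" (3x3) and "t" (3): a world point X has camera coordinates R X + t; the wrist camera has in their place "hand_eye" (4x4, takes a point from camera to tool coordinates, whose origin is the TCP and whose axes are the flange's). Camera axes: x right, y down, z forward; pixel columns grow to the right and rows downward; lengths in mm; the calibration is good to about 2 mm. A picture is of the moment at which its call begins: read the wrist's pose just before it.
- arm.close_job(): hands the job in; it is judged then, once.
Trained networks look in a picture, given as the dict that the camera call returned (one of the last four; its "shot" number tells which), for a name from the list of things; names that differ only in an ending like _2 or _b are one class to them, and where a whole thing is asked for, a point or a joint stands for the part that bears it (a point fixed in the world has none). Each returns a list of dicts, best first, with "p" (0 to 1); they miss things now and then, are a little off and sometimes report something else, mostly with a low value. They report only what shows in the picture. A call takes as long as a camera call. They do not tell look-alikes from the thing itself.
- arm.boxes_of(picture, query): "location" ([x, y, z] in mm, in the coordinates of the camera as it stood for that picture, good to about 4 mm: the middle of the surface that is visible of it).
- arm.masks_of(picture, query): "region" (480x640 bool, what is visible of it).
- arm.place_of(picture, query): "location" ([x, y, z] in mm, in the coordinates of the camera as it stood for that picture, good to about 4 mm: a listed point, or the origin of a listed thing).
The state is a dict: "clock": time; "q": joint angles; "qd": joint speeds; "tau": joint torques, N m; "position": TCP position; "eef_rot": TCP orientation; "ft_force": force on the tool from outside, world axes, zero at the start; "torque": the same for the moment, N m; "gripper_width": finger opening in mm; "grasp_force": force on a finger pad.
Only numpy, scipy, OpenCV 4.12 (cv2) and the standard library are available. Lean on these libraries where they do the work, as an engineer would, in place of code of your own. Each camera call takes 0.05 s, during which the arm holds its last target. There are 200 camera calls.

## Working session

There is one attempt and no reset: what is moved stays moved. The work goes in short steps, Python scripts to look and compute and a tool call to move; the robot and the scene stay as the last step left them, time stands still between calls to the robot, and variables do not carry over. Pictures are saved under pics/ and viewed, at most 10 in all, crops included, and the job is handed in when it is done.

Besides the shell and the picture viewer there is one more tool, called after "Emit:" as a command line: name --argument value ..., lists and objects as JSON in quotes. step_arm: Moves the arm, as the interface text tells. Its arguments: {"type":"object","properties":{"targets":{"type":"array","items":{"type":"array"}}},"required":["targets"]}

```bash
mkdir -p pics
cat > h.py <<'E'
import numpy as np, cv2
from cell import arm
from scipy.spatial.transform import Rotation as Ro
def shot(n):
    s=arm.get_state(); p=arm.snapshot(n)
    if 'hand_eye' in p:
        T=np.eye(4); T[:3,:3]=Ro.from_rotvec(s['eef_rot']).as_matrix(); T[:3,3]=s['position']
        M=T@np.array(p['hand_eye'])
    else:
        M=np.eye(4); R=np.array(p['R']); M[:3,:3]=R.T; M[:3,3]=-R.T@np.array(p['t']).ravel()
    p['M']=M; return p
def w(p,c): return p['M'][:3,:3]@np.array(c).ravel()+p['M'][:3,3]
def cloud(p,m=None):
    v,u=np.nonzero((p['depth']>0)&(m if m is not None else True))
    d=p['depth'][v,u]; K=np.array([[p['fx'],0,p['cx']],[0,p['fy'],p['cy']],[0,0,1.]])
    x=cv2.undistortPoints(np.c_[u,v].astype(np.float64)[:,None],K,np.array([p['k1'],0,0,0.]))[:,0]
    return (np.c_[x*d[:,None],d])@p['M'][:3,:3].T+p['M'][:3,3],u,v
def pix(p,X):
    c=p['M'][:3,:3].T@(np.array(X)-p['M'][:3,3]); x=c[:2]/c[2]; f=1+p['k1']*(x@x)
    return round(p['fx']*x[0]*f+p['cx']),round(p['fy']*x[1]*f+p['cy'])
E
python3 - <<'E'
from h import *
for n in ('scene','top'):
    p=shot(n); cv2.imwrite(f'pics/{n}0.png',p['pixels']); print(n,np.round(p['M'][:3,3]))
    for q in ['scale','hood_edge','pan_floor','pointer_tip','rider_gap','stone_large_a','stone_small_a','stone_large_b','oxide_pot','tape_roll','slab_agate_b','wood_block','wax_stick','grit_600']:
        print(q,[(round(r['p'],2),np.round(w(p,r['location'])).tolist(),pix(p,w(p,r['location']))) for r in arm.place_of(p,q)[:6]])
print(arm.get_state())
E
```

```text
scene [-697.  945.  914.]
scale [(0.84, [505.0, -357.0, -4.0], (418, 268))]
hood_edge [(0.76, [490.0, -348.0, 303.0], (428, 178))]
pan_floor [(0.9, [502.0, -358.0, 133.0], (422, 229)), (0.21, [559.0, 296.0, -3.0], (227, 326))]
pointer_tip [(0.69, [455.0, -466.0, 138.0], (458, 224))]
rider_gap [(0.31, [414.0, -176.0, -2.0], (395, 296))]
stone_large_a [(0.76, [427.0, 480.0, -1.0], (185, 377)), (0.58, [439.0, 207.0, -4.0], (280, 337)), (0.51, [447.0, 299.0, -6.0], (248, 348))]
stone_small_a [(0.76, [559.0, 299.0, -1.0], (226, 326)), (0.51, [455.0, 379.0, 1.0], (218, 355)), (0.47, [451.0, -55.0, 1.0], (355, 302))]
stone_large_b [(0.76, [427.0, 480.0, -1.0], (185, 377)), (0.58, [439.0, 207.0, -4.0], (280, 337)), (0.51, [447.0, 299.0, -6.0], (248, 348))]
oxide_pot [(0.9, [411.0, -174.0, -2.0], (395, 297))]
tape_roll [(0.84, [564.0, 395.0, -2.0], (192, 338))]
slab_agate_b [(0.53, [549.0, 194.0, -2.0], (262, 316))]
wood_block [(0.8, [478.0, 96.0, 2.0], (306, 314))]
wax_stick [(0.56, [428.0, 30.0, 1.0], (337, 315))]
grit_600 [(0.84, [491.0, -165.0, 2.0], (375, 285))]
top [ 324.  -17. 1938.]
s
[... 1211 characters left out ...]
59))]
{'clock': 1.5, 'q': array([ 1.00687718e+00,  2.20408189e-01,  1.52652693e+00, -2.87149965e-06,
        1.39468790e+00, -1.26135052e-01]), 'qd': array([ 2.37478927e-05,  1.14777011e-03,  1.93552274e-03, -9.28663064e-04,
       -7.04257429e-05,  2.51879071e-03]), 'tau': array([-9.55479254e-05, -4.96845818e+01, -3.89718854e+01, -1.85176541e-04,
        1.01237598e-03,  7.05153226e-06]), 'position': array([264.97303789, 566.03160907, 199.18029056]), 'eef_rot': array([-6.82188898e-01, -3.06662272e+00,  4.63779301e-05]), 'ft_force': array([-0.37428083,  0.8351022 ,  0.18822389]), 'torque': array([-0.02038838, -0.03974109,  0.01691607]), 'grasp_force': 0.0, 'gripper_width': 85.46022590555921}
```

Run:
```python
import cv2
a=cv2.imread('pics/scene0.png')[170:420,150:490]; b=cv2.imread('pics/top0.png')[200:290,170:490]
cv2.imwrite('pics/c1.png',cv2.resize(a,None,fx=2.35,fy=2.35,interpolation=2)); cv2.imwrite('pics/c2.png',cv2.resize(b,None,fx=2.5,fy=2.5,interpolation=2))
```

```text
(no output)
```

View pics/c1.png

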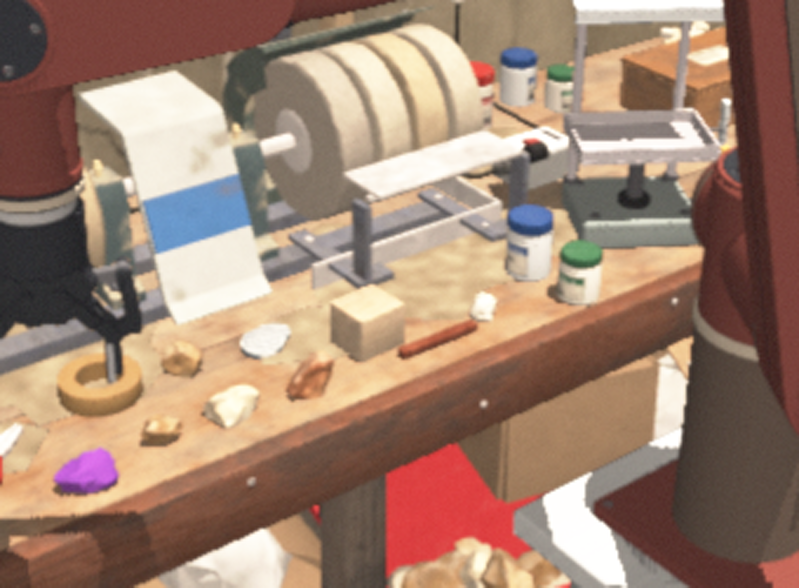

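View pics/c2.png

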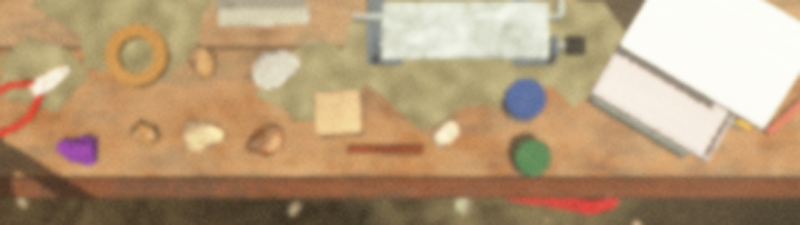

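Emit:
step_arm --targets '[[[-0.72,-0.64,-0.6],[0,0,0],1],[[-0.72,-0.64,-0.6],[0,0,0],1],[[-0.72,-0.64,-0.6],[0,0,0],1],[[-0.72,-0.64,-0.6],[0,0,0],1],[[-0.72,-0.64,-0.6],[0,0,0],1],[[-0.72,-0.64,-0.6],[0,0,0],1],[[0,0,0],[0,0,0],1],[[0,0,0],[0,0,0],1]]'

```text
clock: 2.3
position: [366.4, 331.6, 358.8]
eef_rot: [0.686, 3.064, 0.003]
ft_force: [0.4, -0.2, 0.1]
gripper_width: 85.7
grasp_force: 0.0
```

Run:
```python
from h import *
p=shot('wrist'); np.savez('w1.npz',depth=p['depth'],pixels=p['pixels'],M=p['M'],**{k:p[k] for k in('fx','fy','cx','cy','k1')})
print(p['hand_eye'],p['fx'],p['k1'],arm.get_state()['clock'],arm.get_state()['position'])
im=p['pixels'].copy()
for q in ('stone_large_a','stone_small_a'):
  for r in arm.masks_of(p,q):
    X,u,v=cloud(p,r['region'])
    X=X[(X[:,2]>4)]
    if len(X)<50: continue
    (c,s,a)=cv2.minAreaRect(X[:,:2].astype(np.float32))
    nd=a if s[0]<s[1] else a+90   # heading of narrow side
    # width profile by projection
    n=np.array([np.cos(np.radians(nd)),np.sin(np.radians(nd))]); 
    print(q,round(r['p'],2),'c',np.round(c),'narrow/long',np.round(sorted(s)),'narrow heading',round((nd+90)%180-90),'h',np.round(np.percentile(X[:,2],99)), pix(p,[*c,10]), np.round(p['pixels'][r['region']].mean(0)))
cv2.imwrite('pics/w1.png',im)
```

```text
[[ 4.93177421e-04 -9.60361670e-01 -2.78756559e-01  6.95026500e+01]
 [ 9.99999756e-01  3.35968819e-04  6.11737087e-04  1.53968673e+00]
 [-4.93835339e-04 -2.78756793e-01  9.60361602e-01 -1.74802725e+02]
 [ 0.00000000e+00  0.00000000e+00  0.00000000e+00  1.00000000e+00]] 415.1431586631975 -0.0745405629992538 2.35 [365.58050426 332.16307378 357.59927137]
stone_large_a 0.82 c [426. 478.] narrow/long [44. 57.] narrow heading 14 h 34.0 (441, 169) [176.  93. 167.]
stone_large_a 0.78 c [455. 300.] narrow/long [45. 57.] narrow heading 24 h 34.0 (323, 246) [138. 166. 182.]
stone_large_a 0.66 c [445. 207.] narrow/long [44. 54.] narrow heading -14 h 42.0 (257, 268) [112. 147. 186.]
stone_small_a 0.97 c [559. 302.] narrow/long [34. 50.] narrow heading -45 h 31.0 (356, 310) [123. 163. 193.]
stone_small_a 0.89 c [454. -51.] narrow/long [30. 41.] narrow heading 36 h 24.0 (105, 344) [182. 205. 218.]
stone_small_a 0.81 c [454. 383.] narrow/long [30. 44.] narrow heading -26 h 26.0 (380, 220) [ 78. 107. 131.]
```

View pics/w1.png

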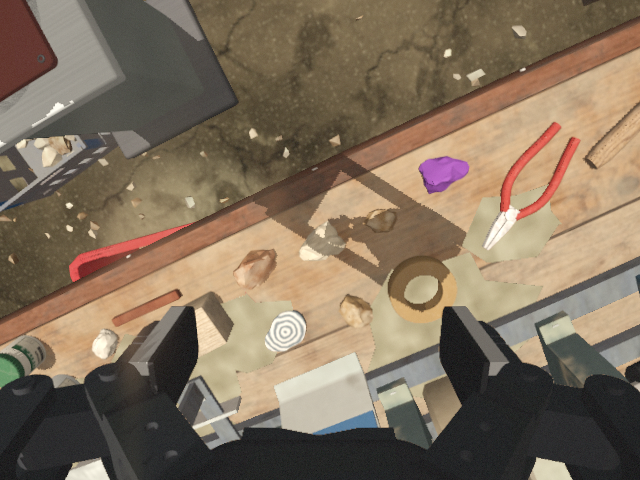

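```bash
cat >> h.py <<'E'
def rot(h,th):
    h,th=np.radians([h,th]); y=np.array([np.cos(h),np.sin(h),0]); f=np.array([np.sin(h),-np.cos(h),0])
    z=np.sin(th)*f-np.cos(th)*np.array([0,0,1.]); return np.c_[np.cross(y,z),y,z]
def plan(*wps,step=42,tstep=.11):
    """each waypoint: (pos, h, lean[, step]); prints n identical rows to it"""
    s=arm.get_state(); P=s['position']; R=Ro.from_rotvec(s['eef_rot']).as_matrix()
    for wp in wps:
        G=rot(wp[1],wp[2]); st=wp[3] if len(wp)>3 else step
        rv=Ro.from_matrix(R.T@G).as_rotvec(); D=R.T@(np.array(wp[0],float)-P)
        n=int(max(1,np.ceil(np.linalg.norm(rv)/tstep),np.ceil(np.linalg.norm(D)/st)))
        while 1:
            r=rv/n; A=sum(Ro.from_rotvec(k*r).as_matrix() for k in range(n)); d=np.linalg.solve(A,D)
            if np.linalg.norm(d)<=st*1.05: break
            n+=1
        print(n,'x',np.round(d/50,3).tolist(),np.round(r/.12,3).tolist())
        for _ in range(n):
            P=P+R@(np.round(d/50,3)*50); R=R@Ro.from_rotvec(np.round(r/.12,3)*.12).as_matrix()
E
python3 - <<'E'
from h import *
plan(([455,300,75],24,0),([455,300,1],24,0,25))
E
```

```text
8 x [-0.226, 0.097, 0.704] [-0.002, -0.001, 0.745]
3 x [0.0, -0.001, 0.492] [-0.0, 0.001, 0.0]
```

Emit:
step_arm --targets '[[[-0.226,0.097,0.704],[0,0,0.745],1],[[-0.226,0.097,0.704],[0,0,0.745],1],[[-0.226,0.097,0.704],[0,0,0.745],1],[[-0.226,0.097,0.704],[0,0,0.745],1],[[-0.226,0.097,0.704],[0,0,0.745],1],[[-0.226,0.097,0.704],[0,0,0.745],1],[[-0.226,0.097,0.704],[0,0,0.745],1],[[-0.226,0.097,0.704],[0,0,0.745],1],[[0,0,0],[0,0,0],1],[[0,0,0],[0,0,0],1]]'

```text
clock: 3.45
position: [454.6, 299.9, 75.1]
eef_rot: [-1.707, -2.635, 0.005]
ft_force: [0.7, -0.3, -0.5]
gripper_width: 85.2
grasp_force: 0.0
```

```bash
cat >> h.py <<'E'
def stone(p,c0,rad=45,zmin=4):
    X,u,v=cloud(p); m=(np.hypot(*(X[:,:2]-c0).T)<rad)&(X[:,2]>zmin)&(X[:,2]<50); X=X[m]
    c,s,a=cv2.minAreaRect(X[:,:2].astype(np.float32)); nd=a if s[0]<s[1] else a+90
    print('c',np.round(c,1),'size',np.round(sorted(s)),'h',round((nd+90)%180-90,1),'top',round(np.percentile(X[:,2],99)),len(X))
E
python3 - <<'E'
from h import *
p=shot('wrist'); stone(p,[455,300]); print(arm.get_state()['position'],arm.get_state()['clock'])
cv2.imwrite('pics/w2.png',p['pixels'])
plan(([455,300,1],24,0,25))
E
```

```text
c [454.5 297.9] size [45. 58.] h 19.9 top 34 5521
[455.93970532 300.61842373  76.8435374 ] 3.5
4 x [-0.001, -0.006, 0.379] [-0.0, -0.001, 0.004]
```

View pics/w2.png

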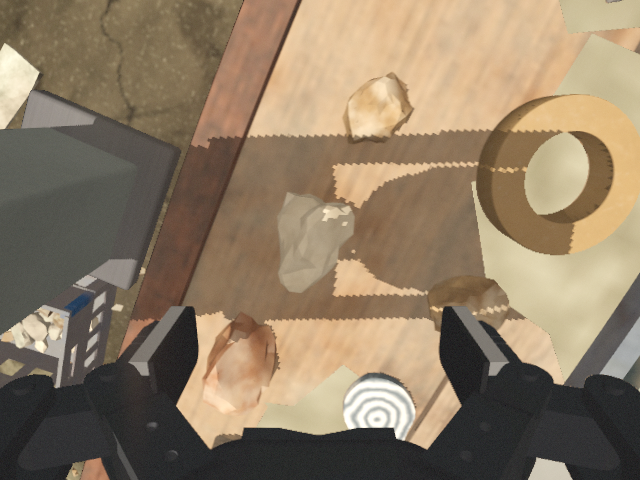

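Emit:
step_arm --targets '[[[0,0,0.38],[0,0,0],1],[[0,0,0.38],[0,0,0],1],[[0,0,0.38],[0,0,0],1],[[0,0,0.36],[0,0,0],1],[[0,0,0],[0,0,0],1],[[0,0,0],[0,0,0],-1],[[0,0,0],[0,0,0],-1],[[0,0,0],[0,0,0],-1],[[0,0,0],[0,0,0],-1],[[0,0,0],[0,0,0],-1]]'

```text
clock: 4.5
position: [455.6, 298.7, 2.4]
eef_rot: [-1.711, -2.634, 0.004]
ft_force: [-15.0, -13.9, 33.6]
gripper_width: 12.1
grasp_force: 16.4
```

Run:
```python
from h import *
s=arm.get_state();print(s['gripper_width'],s['grasp_force'],s['position'],s['ft_force'])
# view pose in front of scale: local (-200,0), z 280
def S(x,y,z,o=(503,-357),th=-27.5):
    c,q=np.cos(np.radians(th)),np.sin(np.radians(th)); return [o[0]+c*x-q*y,o[1]+q*x+c*y,z]
print(S(-170,0,260))
plan(([455,300,180],24,0),([450,0,260],45,15),(S(-170,0,250),62.5,30))
```

```text
12.063356506867175 16.444237270625308 [455.60789743 298.69310957   2.40260596] [-14.95124441 -13.85520023  33.60889238]
[np.float64(352.20815835970234), np.float64(-278.5027357500442), 260]
5 x [0.005, -0.001, -0.71] [-0.004, 0.002, -0.001]
8 x [-0.645, -0.42, -0.131] [-0.05, -0.27, -0.379]
8 x [-0.206, -0.705, 0.103] [-0.122, -0.27, -0.295]
```

Emit:
step_arm --targets '[[[0,0,0],[0,0,0],1],[[0,0,0],[0,0,0],1],[[0,0,-0.1],[0,0,0],1],[[0,0,-0.4],[0,0,0],1],[[0,0,-0.5],[0,0,0],1],[[0,0,-0.5],[0,0,0],1],[[0,0,0],[0,0,0],1],[[0,0,0],[0,0,0],1]]'

```text
clock: 5.3
position: [456.7, 299.8, 76.7]
eef_rot: [1.712, 2.633, 0.002]
ft_force: [-0.6, -0.1, 0.1]
gripper_width: 85.3
grasp_force: 0.0
```

Run:
```python
from h import *
print(arm.get_state()['position'],arm.get_state()['ft_force'])
p=shot('wrist'); stone(p,[455,300],55)
cv2.imwrite('pics/w3.png',p['pixels'])
```

```text
[456.68169808 299.75977122  76.74467821] [-0.55290706 -0.13873834  0.14787058]
c [454.9 299.2] size [45. 59.] h 24.2 top 34 5459
```

View pics/w3.png

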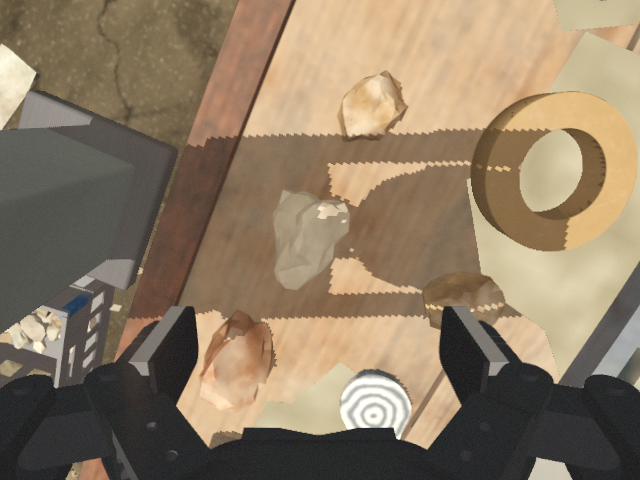

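```bash
cat >> h.py <<'E'
def prof(p,c0,rad=45):
    X,u,v=cloud(p); X=X[(np.hypot(*(X[:,:2]-c0).T)<rad)&(X[:,2]<50)]
    for h in range(-90,90,15):
        a=np.radians(h); n=np.array([np.cos(a),np.sin(a)]); t=np.array([-n[1],n[0]])
        q=(X[:,:2]-c0); k=np.abs(q@t)<11; q=(q@n)[k]; z=X[k,2]
        print(h,[(round(q[z>l].min()),round(q[z>l].max())) if (z>l).any() else None for l in (5,10,15,20,25,30)])
E
python3 - <<'E'
from h import *
p=shot('wrist')
for c in ([455,299],[445,207],[559,302],[454,383]): print(c); prof(p,c,38)
print(arm.get_state()['clock'])
E
```

```text
[455, 299]
-90 [(-29, 33), (-29, 33), (-28, 33), (-27, 30), (-27, 18), (-25, 10)]
-75 [(-28, 31), (-28, 31), (-28, 31), (-27, 27), (-27, 15), (-25, 6)]
-60 [(-30, 27), (-30, 27), (-30, 27), (-28, 25), (-26, 15), (-25, 4)]
-45 [(-34, 21), (-31, 21), (-30, 21), (-28, 20), (-25, 14), (-23, 2)]
-30 [(-34, 18), (-31, 18), (-29, 18), (-27, 16), (-23, 12), (-21, 1)]
-15 [(-31, 17), (-29, 17), (-28, 17), (-26, 14), (-21, 10), (-18, 0)]
0 [(-27, 17), (-27, 17), (-26, 15), (-23, 13), (-19, 8), (-13, -1)]
15 [(-24, 21), (-24, 21), (-24, 17), (-20, 13), (-18, 8), (-13, 1)]
30 [(-23, 24), (-23, 24), (-23, 21), (-22, 15), (-20, 9), (-14, 5)]
45 [(-27, 27), (-27, 27), (-27, 25), (-26, 20), (-21, 14), (-14, 11)]
60 [(-30, 29), (-30, 29), (-30, 28), (-29, 25), (-21, 22), (-13, 15)]
75 [(-32, 30), (-32, 30), (-32, 29), (-30, 27), (-20, 26), (-12, 23)]
[445, 207]
-90 [(-30, 26), (-30, 26), (-28, 26), (-25, 26), (-22, 26), (-17, 26)]
-75 [(-32, 28), (-32, 28), (-30, 28), (-28, 28), (-24, 28), (-20, 28)]
-60 [(-33, 29), (-33, 29), (-31, 29), (-29, 29), (-25, 29), (-21, 29)]
-45 [(-32, 28), (-31, 28), (-3
[... 1519 characters left out ...]
 20), (-21, 20), (-20, 20), (-17, 18), (-11, 8), None]
-60 [(-19, 18), (-19, 18), (-18, 18), (-17, 15), (-10, 8), None]
-45 [(-16, 18), (-16, 18), (-16, 18), (-15, 15), (-9, 9), None]
-30 [(-15, 17), (-15, 17), (-15, 17), (-15, 14), (-7, 10), None]
-15 [(-16, 16), (-16, 16), (-16, 16), (-15, 15), (-5, 10), None]
0 [(-16, 18), (-16, 18), (-16, 18), (-15, 16), (-5, 11), None]
15 [(-17, 20), (-17, 20), (-17, 18), (-15, 16), (-6, 12), None]
30 [(-19, 20), (-19, 20), (-18, 19), (-16, 16), (-7, 11), None]
45 [(-20, 20), (-20, 20), (-19, 18), (-17, 15), (-9, 10), None]
60 [(-23, 21), (-23, 21), (-21, 18), (-19, 15), (-9, 9), None]
75 [(-23, 21), (-23, 21), (-22, 19), (-20, 16), (-10, 10), None]
5.4
```

Run:
```python
from h import *
plan(([445,207,76],-15,0),([445,207,2],-15,0,25))
```

```text
7 x [-0.262, -0.064, -0.003] [-0.002, 0.001, 0.809]
3 x [-0.0, 0.001, 0.494] [-0.001, -0.0, -0.0]
```

Emit:
step_arm --targets '[[[-0.262,-0.064,0],[0,0,0.81],1],[[-0.262,-0.064,0],[0,0,0.81],1],[[-0.262,-0.064,0],[0,0,0.81],1],[[-0.262,-0.064,0],[0,0,0.81],1],[[-0.262,-0.064,0],[0,0,0.81],1],[[-0.262,-0.064,0],[0,0,0.81],1],[[-0.262,-0.064,0],[0,0,0.81],1],[[0,0,0],[0,0,0],1],[[0,0,0.49],[0,0,0],1],[[0,0,0.49],[0,0,0],1],[[0,0,0.49],[0,0,0],1],[[0,0,0],[0,0,0],1]]'

```text
clock: 6.6
position: [442.0, 206.9, -1.3]
eef_rot: [-2.488, -1.913, 0.012]
ft_force: [-0.9, -0.9, -0.5]
gripper_width: 85.6
grasp_force: 0.0
```

Emit:
step_arm --targets '[[[0,0,0],[0,0,0],-1],[[0,0,0],[0,0,0],-1],[[0,0,0],[0,0,0],-1],[[0,0,0],[0,0,0],-1],[[0,0,0],[0,0,0],-1],[[0,0,0],[0,0,0],-1]]'

```text
clock: 7.2
position: [448.6, 210.5, 7.1]
eef_rot: [-2.493, -1.911, -0.012]
ft_force: [2.5, 8.5, 62.5]
gripper_width: 0.7
grasp_force: 35.0
```

```bash
cat >> h.py <<'E'
def S(x,y,z,o=(503,-357),th=-27.5):
    c,q=np.cos(np.radians(th)),np.sin(np.radians(th)); return [o[0]+c*x-q*y,o[1]+q*x+c*y,z]
E
python3 - <<'E'
from h import *
s=arm.get_state();print(s['gripper_width'],s['grasp_force'],s['position'],s['ft_force'])
plan(([445,207,180],-15,0),([410,-30,240],25,15),(S(-170,0,250),62.5,30))
E
```

```text
0.7265320601597504 35.002873872290365 [448.60629725 210.53144334   7.11136203] [ 2.47357007  8.50700916 62.5372591 ]
5 x [-0.015, -0.008, -0.692] [0.007, -0.01, -0.001]
7 x [-0.703, -0.123, -0.096] [-0.109, -0.299, -0.826]
7 x [-0.419, -0.6, 0.125] [-0.299, -0.3, -0.722]
```

Run:
```python
from h import *
p=shot('wrist'); cv2.imwrite('pics/w4.png',p['pixels'])
s=shot('scene'); cv2.imwrite('pics/s4.png',cv2.resize(s['pixels'][270:400,180:380],None,fx=3,fy=3))
a=p['pixels'];b=cv2.imread('pics/s4.png');b=b[:, :]
h=max(a.shape[0],b.shape[0]);o=np.zeros((h,1240,3),np.uint8);o[:480,:640]=a;o[:b.shape[0],640:]=b[:,:600]
cv2.imwrite('pics/m4.png',cv2.resize(o,(800,int(h*800/1240)),interpolation=3))
print(arm.get_state()['gripper_width'],arm.get_state()['ft_force'],arm.get_state()['position'])
```

```text
-0.22237502517028307 [ 2.63831187  1.01014545 15.87593581] [451.81008158 209.96083372   8.1077942 ]
```

View pics/m4.png

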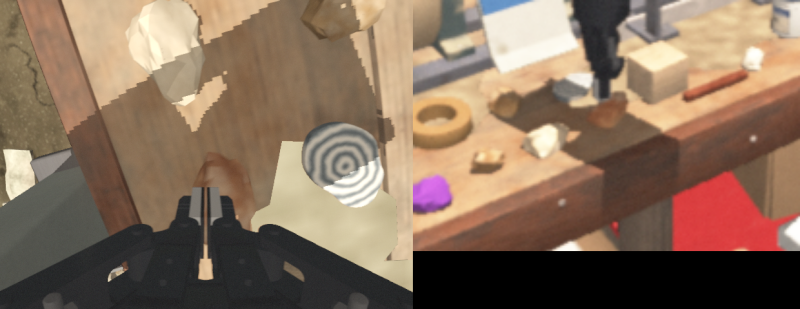

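Run:
```python
from h import *
p=shot('wrist'); X,u,v=cloud(p)
for uv in [(344,265),(360,300),(330,250),(318,320),(300,330),(262,60),(250,250)]:
    k=np.argmin(np.hypot(u-uv[0],v-uv[1])); print(uv,np.round(X[k]), p['depth'][v[k],u[k]])
print(pix(p,arm.get_state()['position']))
```

```text
(344, 265) [467. 219.  19.] 173.81873
(360, 300) [470. 203.  23.] 174.7277
(330, 250) [463. 227.  18.] 173.32481
(318, 320) [456. 221.  66.] 129.23932
(300, 330) [451. 223.  75.] 120.42413
(262, 60) [458. 304.  27.] 144.61256
(250, 250) [427. 231.   0.] 191.60509
(315, 284)
```

Emit:
step_arm --targets '[[[0,0,-0.4],[0,0,0],-1],[[0,0,-0.5],[0,0,0],1],[[0,0,-0.5],[0,0,0],1],[[0,0,-0.4],[0,0,0],1],[[0,0,0],[0,0,0],1],[[0,0,0],[0,0,0],1]]'

```text
clock: 7.95
position: [446.4, 207.7, 93.5]
eef_rot: [2.492, 1.911, 0.003]
ft_force: [-0.3, 1.0, -0.4]
gripper_width: 72.4
grasp_force: 0.0
```

Run:
```python
from h import *
print(arm.get_state()['position'],arm.get_state()['clock'])
p=shot('wrist'); stone(p,[460,210],48); X,u,v=cloud(p); m=(np.hypot(X[:,0]-460,X[:,1]-210)<48)&(X[:,2]>4); c=(X[m][:,:2].min(0)+X[m][:,:2].max(0))/2; print(c); prof(p,c,42)
stone(p,[455,300],48)
x,y=pix(p,[*c,20]); cv2.imwrite('pics/w5.png',cv2.resize(p['pixels'][max(0,y-110):y+110,max(0,x-150):x+150],None,fx=2.5,fy=2.5))
```

```text
[446.38760271 207.68503734  93.45481858] 7.95
c [460.7 199.1] size [44. 55.] h -35.5 top 42 5243
[459.96560962 203.03498423]
-90 [(-30, 32), (-30, 32), (-27, 32), (-25, 32), (-21, 32), (-17, 32)]
-75 [(-29, 32), (-29, 32), (-27, 32), (-25, 32), (-21, 32), (-18, 32)]
-60 [(-26, 30), (-26, 30), (-25, 30), (-23, 30), (-20, 30), (-18, 30)]
-45 [(-21, 27), (-20, 27), (-20, 27), (-19, 27), (-18, 27), (-17, 26)]
-30 [(-19, 25), (-19, 25), (-19, 25), (-18, 25), (-17, 22), (-17, 21)]
-15 [(-21, 23), (-21, 23), (-21, 23), (-20, 23), (-19, 18), (-19, 11)]
0 [(-22, 21), (-22, 21), (-22, 20), (-22, 18), (-20, 12), (-20, 7)]
15 [(-24, 20), (-24, 18), (-24, 16), (-24, 13), (-24, 9), (-24, 4)]
30 [(-29, 22), (-29, 19), (-29, 17), (-29, 15), (-29, 11), (-29, 5)]
45 [(-30, 23), (-30, 22), (-30, 21), (-30, 19), (-30, 15), (-30, 8)]
60 [(-30, 26), (-30, 26), (-30, 24), (-30, 21), (-30, 18), (-30, 12)]
75 [(-29, 29), (-29, 29), (-29, 26), (-29, 24), (-29, 20), (-29, 15)]
c [454.2 298.1] size [45. 58.] h 19.8 top 34 6101
```

View pics/w5.png

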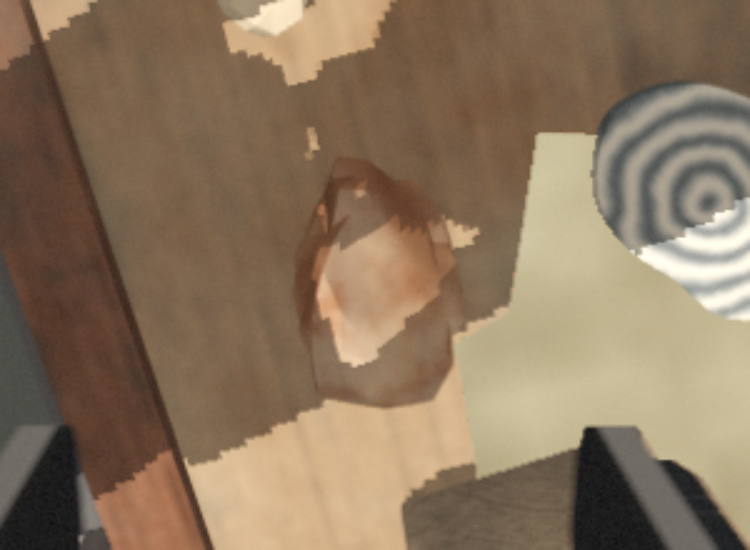

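```bash
cat >> h.py <<'E'
def grasp(p,c0,rad,zl,k=4):
    """search heading/centre where the faces under 22 mm pads are flattest and upright"""
    X,u,v=cloud(p); X=X[(np.hypot(*(X[:,:2]-c0).T)<rad)&(X[:,2]>4)&(X[:,2]<50)]; out=[]
    for h in range(-90,90,5):
        a=np.radians(h); n=np.array([np.cos(a),np.sin(a)]); tt=np.array([-n[1],n[0]]); Q=X[:,:2]-c0; q=Q@n; t=Q@tt
        for t0 in range(-12,13,3):
            E=[]
            for sg in (1,-1):
                D=[];e=[]
                for b in (-8.8,-4.4,0,4.4,8.8):
                    s=np.abs(t-t0-b)<2.2
                    for z in zl:
                        m=s&(X[:,2]>z)
                        if m.sum()>3: D.append([1,b,z]);e.append((sg*q[m]).max())
                if len(e)<5*len(zl)-2: break
                f=np.linalg.lstsq(np.array(D),np.array(e),rcond=None)[0]; E.append((*f[1:],max(e)))
            else:
                g=max(max(abs(f[0]),abs(f[1])) for f in E); wd=E[0][2]+E[1][2]
                if wd<68: out.append((g,h,t0,wd,c0+tt*t0+n*(E[0][2]-E[1][2])/2,[np.round(f[:2],2).tolist() for f in E]))
    for o in sorted(out,key=lambda o:o[0])[:k]: print(round(o[0],2),'h',o[1],'t',o[2],'w',round(o[3]),'c',np.round(o[4],1),o[5])
E
python3 - <<'E'
from h import *
p=shot('wrist')
for c,r,z in ([460.5,199],42,(8,14,20,26)),([454,298],42,(8,14,20,25)),([559,302],36,(8,13,18,22)),([454,383],36,(8,12,16,20)): print(c); grasp(p,np.array(c),r,z)
E
```

```text
[460.5, 199]
0.15 h -40 t -6 w 44 c [457.  194.1] [[-0.14, -0.07], [0.15, -0.13]]
0.15 h -35 t -6 w 43 c [457.1 194.1] [[-0.12, -0.14], [0.15, -0.12]]
0.21 h -30 t -6 w 43 c [457.3 193.9] [[-0.09, -0.16], [0.21, -0.12]]
0.21 h -45 t -6 w 45 c [456.7 194.3] [[-0.16, -0.04], [0.21, -0.12]]
[454, 298]
0.37 h 0 t -12 w 39 c [451.4 286. ] [[0.29, -0.36], [0.37, -0.27]]
0.39 h 5 t -12 w 38 c [452.4 285.8] [[0.33, -0.39], [0.25, -0.23]]
0.4 h 10 t -12 w 37 c [453.4 285.7] [[0.38, -0.4], [0.15, -0.21]]
0.4 h 15 t -12 w 36 c [454.7 285.8] [[0.4, -0.4], [0.08, -0.18]]
[559, 302]
0.11 h 20 t 0 w 51 c [556.9 301.2] [[-0.04, -0.09], [-0.05, -0.11]]
0.18 h -50 t -3 w 37 c [558.3 298.2] [[0.13, -0.02], [-0.18, -0.17]]
0.19 h 30 t -3 w 50 c [558.9 298.5] [[0.09, -0.07], [0.19, -0.02]]
0.2 h 35 t -3 w 50 c [559.3 298.5] [[-0.13, -0.13], [0.2, -0.02]]
[454, 383]
```

Run:
```python
from h import *
plan(([457,194.5,60],-38,0),([457,194.5,2],-38,0,30))
```

```text
4 x [-0.035, 0.081, 0.159] [-0.002, 0.002, 0.835]
2 x [0.001, 0.0, 0.58] [-0.0, 0.0, -0.0]
```

Emit:
step_arm --targets '[[[-0.035,0.081,0.159],[0,0,0.835],1],[[-0.035,0.081,0.159],[0,0,0.835],1],[[-0.035,0.081,0.159],[0,0,0.835],1],[[-0.035,0.081,0.159],[0,0,0.835],1],[[0,0,0.4],[0,0,0],1],[[0,0,0.4],[0,0,0],1],[[0,0,0.36],[0,0,0],1],[[0,0,0],[0,0,0],1],[[0,0,0],[0,0,0],0.25]]'

```text
clock: 8.95
position: [456.7, 194.4, 2.0]
eef_rot: [-2.823, -1.377, 0.004]
ft_force: [0.9, 0.5, 0.6]
gripper_width: 73.1
grasp_force: 0.0
```

Emit:
step_arm --targets '[[[0,0,0],[0,0,0],0.25],[[0,0,0],[0,0,0],0.25]]'

```text
clock: 9.15
position: [458.6, 194.9, 3.9]
eef_rot: [2.823, 1.377, 0.003]
ft_force: [-0.3, 0.6, -0.1]
gripper_width: 53.4
grasp_force: 0.0
```

Emit:
step_arm --targets '[[[0,0,0],[0,0,0],0],[[0,0,0],[0,0,0],-0.1]]'

```text
clock: 9.35
position: [457.9, 195.2, 3.6]
eef_rot: [-2.823, -1.376, -0.001]
ft_force: [-2.2, 2.7, 4.0]
gripper_width: 38.8
grasp_force: 2.0
```

Emit:
step_arm --targets '[[[0,0,0],[0,0,0],-0.2],[[0,0,0],[0,0,0],-0.2]]'

```text
clock: 9.55
position: [457.3, 195.7, 3.9]
eef_rot: [-2.822, -1.376, 0.0]
ft_force: [-5.7, 3.5, 9.1]
gripper_width: 34.4
grasp_force: 4.8
```

Run:
```python
from h import *
s=arm.get_state();print(s['gripper_width'],s['grasp_force'],s['position'],s['ft_force'])
p=shot('wrist'); cv2.imwrite('pics/w6.png',p['pixels'][180:480])
```

```text
34.35843659781995 4.752841709414497 [457.31509509 195.70227261   3.86892788] [-5.72346525  3.46458381  9.05500414]
```

View pics/w6.png

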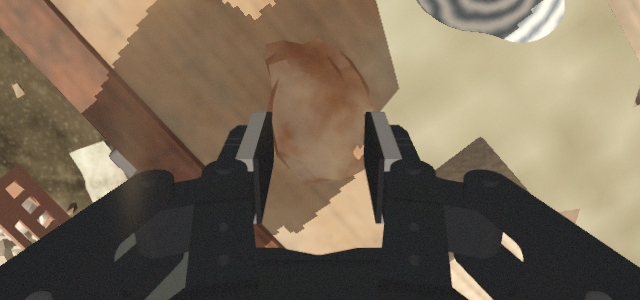

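Run:
```python
from h import *
s=arm.get_state(); p=shot('wrist'); X,u,v=cloud(p)
R=Ro.from_rotvec(s['eef_rot']).as_matrix(); Q=(X-s['position'])@R
for sg in (1,-1):
    m=(np.abs(Q[:,0])<25)&(sg*Q[:,1]>15)&(sg*Q[:,1]<42)&(v>280)
    for z0 in range(-80,10,10):
        k=m&(Q[:,2]>=z0)&(Q[:,2]<z0+10)
        if k.sum(): print(sg,z0,k.sum(),'x',np.round(np.percentile(Q[k,0],[2,98])),'y',np.round(np.percentile(Q[k,1],[2,98])),'v',v[k].min(),v[k].max())
for c in [(250,300),(255,320),(385,300),(320,290),(320,330)]:
    k=np.argmin(np.hypot(u-c[0],v-c[1])); print(c,np.round(Q[k]),np.round(X[k]))
```

```text
1 -80 1443 x [-7. 16.] y [18. 40.] v 336 403
1 -70 886 x [-8. 13.] y [18. 31.] v 320 403
1 -60 775 x [-8. 13.] y [18. 31.] v 307 382
1 -50 628 x [-7. 13.] y [18. 31.] v 294 363
1 -40 380 x [-15.  13.] y [15. 27.] v 292 354
1 -30 444 x [-12.   7.] y [15. 19.] v 286 349
1 -20 186 x [5. 9.] y [15. 23.] v 281 294
1 0 641 x [-11.   1.] y [27. 42.] v 281 308
-1 -80 1456 x [-8. 16.] y [-39. -16.] v 336 403
-1 -70 863 x [-8. 13.] y [-29. -16.] v 320 403
-1 -60 778 x [-7. 13.] y [-29. -16.] v 307 378
-1 -50 644 x [-8. 13.] y [-29. -16.] v 295 363
-1 -40 339 x [-8. 13.] y [-25. -15.] v 281 348
-1 -30 21 x [11. 14.] y [-18. -15.] v 281 289
-1 0 797 x [-14.   0.] y [-42. -23.] v 281 330
(250, 300) [ 13. -22. -44.] [447. 219.  48.]
(255, 320) [ 14. -18. -61.] [451. 218.  65.]
(385, 300) [ 13.  24. -43.] [484. 191.  47.]
(320, 290) [  8.   2. -26.] [464. 201.  29.]
(320, 330) [ -4.   2. -35.] [456. 192.  38.]
```

Emit:
step_arm --targets '[[[0,0,0],[0,0,0],1],[[0,0,-0.1],[0,0,0],1],[[0,0,0],[0,0,0],1],[[0,0,0.2],[0,0,0],1],[[0,0,0.2],[0,0,0],1],[[0,0,0],[0,0,0],1]]'

```text
clock: 10.25
position: [455.7, 194.1, -14.4]
eef_rot: [-2.823, -1.376, 0.006]
ft_force: [-0.7, -0.2, -0.0]
gripper_width: 85.7
grasp_force: 0.0
```

Emit:
step_arm --targets '[[[0,0,0.14],[0,0,0],1],[[0,0,0.14],[0,0,0],1],[[0,0,0],[0,0,0],0.2],[[0,0,0],[0,0,0],0.2],[[0,0,0],[0,0,0],-0.1],[[0,0,0],[0,0,0],-0.3]]'

```text
clock: 10.85
position: [458.2, 194.7, -25.3]
eef_rot: [2.823, 1.377, 0.001]
ft_force: [-1.9, -0.9, 5.9]
gripper_width: 41.7
grasp_force: 60.1
```

Run:
```python
from h import *
plan(([457,194.5,150],-38,0),([390,-30,200],15,15),(S(-150,0,230),62.5,32))
```

```text
5 x [-0.004, -0.003, -0.701] [0.001, -0.001, -0.0]
9 x [-0.549, -0.016, -0.048] [-0.112, -0.225, -0.851]
8 x [-0.504, -0.426, 0.117] [-0.346, -0.291, -0.795]
```

Emit:
step_arm --targets '[[[0,0,-0.4],[0,0,0],-1],[[0,0,-0.7],[0,0,0],-1],[[0,0,-0.8],[0,0,0],-1],[[0,0,-0.8],[0,0,0],-1],[[0,0,-0.8],[0,0,0],-1],[[0,0,0],[0,0,0],-1]]'

```text
clock: 11.45
position: [462.1, 195.8, 155.8]
eef_rot: [2.821, 1.376, 0.019]
ft_force: [0.2, -0.2, -1.6]
gripper_width: 41.2
grasp_force: 60.8
```

Emit:
step_arm --targets '[[[-0.549,-0.016,-0.048],[-0.112,-0.225,-0.851],-1],[[-0.549,-0.016,-0.048],[-0.112,-0.225,-0.851],-1],[[-0.549,-0.016,-0.048],[-0.112,-0.225,-0.851],-1],[[-0.549,-0.016,-0.048],[-0.112,-0.225,-0.851],-1],[[-0.549,-0.016,-0.048],[-0.112,-0.225,-0.851],-1],[[-0.549,-0.016,-0.048],[-0.112,-0.225,-0.851],-1],[[-0.549,-0.016,-0.048],[-0.112,-0.225,-0.851],-1],[[-0.549,-0.016,-0.048],[-0.112,-0.225,-0.851],-1],[[-0.549,-0.016,-0.048],[-0.112,-0.225,-0.851],-1]]'

```text
clock: 12.35
position: [389.8, -30.3, 197.9]
eef_rot: [1.776, 2.324, -0.237]
ft_force: [0.3, 1.0, -2.0]
gripper_width: 41.6
grasp_force: 60.6
```

Emit:
step_arm --targets '[[[-0.504,-0.426,0.117],[-0.346,-0.291,-0.795],-1],[[-0.504,-0.426,0.117],[-0.346,-0.291,-0.795],-1],[[-0.504,-0.426,0.117],[-0.346,-0.291,-0.795],-1],[[-0.504,-0.426,0.117],[-0.346,-0.291,-0.795],-1],[[-0.504,-0.426,0.117],[-0.346,-0.291,-0.795],-1],[[-0.504,-0.426,0.117],[-0.346,-0.291,-0.795],-1],[[-0.504,-0.426,0.117],[-0.346,-0.291,-0.795],-1],[[-0.504,-0.426,0.117],[-0.346,-0.291,-0.795],-1],[[0,0,0],[0,0,0],-1],[[0,0,0],[0,0,0],-1]]'

```text
clock: 13.35
position: [362.4, -249.3, 217.2]
eef_rot: [0.791, 2.527, -0.169]
ft_force: [0.9, -0.5, -1.0]
gripper_width: 41.4
grasp_force: 60.8
```

Run:
```python
from h import *
s=arm.get_state(); print(s['position'],s['clock'],s['q'].round(2))
R=Ro.from_rotvec(s['eef_rot']).as_matrix(); print(R[:,1:].round(2).tolist())
p=shot('wrist'); 
for q in ('scale','hood_edge','pan_floor','pointer_tip','rider_gap'):
    print(q,[(round(r['p'],2),np.round(w(p,r['location']),1).tolist(),pix(p,w(p,r['location']))) for r in arm.place_of(p,q)[:2]])
cv2.imwrite('pics/w7.png',p['pixels'])
```

```text
[ 362.43956079 -249.27782224  217.18415551] 13.35 [-0.94 -0.8   2.39  0.21  1.09 -1.95]
[[0.56, 0.41], [0.83, -0.25], [0.03, -0.88]]
scale [(0.68, [508.6, -353.9, 3.9], (308, 234)), (0.63, [347.2, -247.3, 236.2], (297, 295))]
hood_edge []
pan_floor []
pointer_tip [(0.86, [466.5, -465.0, 134.8], (189, 353))]
rider_gap [(0.74, [461.1, -463.5, 94.8], (193, 315))]
```

View pics/w7.png

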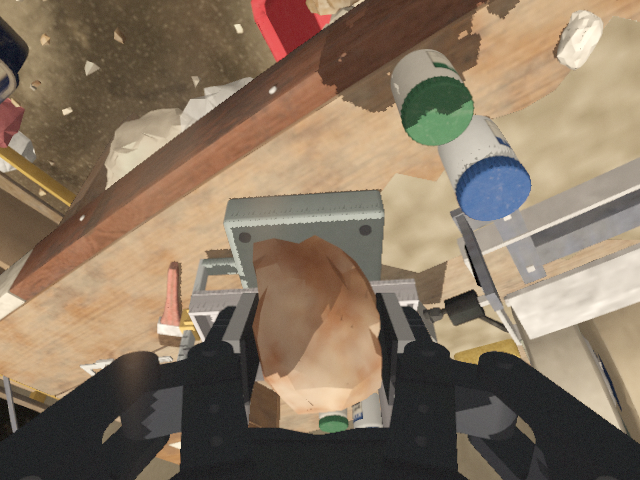

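Run:
```python
from h import *
for n in ('wrist','scene','top'):
    p=shot(n); X,u,v=cloud(p)
    near=np.hypot(X[:,0]-503,X[:,1]+357)<150
    L=Ro.from_euler('z',27.5,degrees=True).as_matrix()
    for nm,lo,hi in (('base',34,46),('floor',120,137),('rim',141,153),('hood',296,355)):
        m=near&(X[:,2]>lo)&(X[:,2]<hi)
        if m.sum()<30: continue
        Q=(X[m]-[503,-357,0])@L.T
        r=cv2.minAreaRect(X[m][:,:2].astype(np.float32))
        print(n,nm,m.sum(),'local x',np.percentile(Q[:,0],[1,99]).round(),'y',np.percentile(Q[:,1],[1,99]).round(),'z',np.median(Q[:,2]).round(1),np.round(r[0]),np.round(r[1]),round(r[2],1))
```

```text
wrist base 6608 local x [-56.  44.] y [-115.   83.] z 39.8 [ 492. -372.] [205. 107.] 58.6
wrist floor 2217 local x [-64.  26.] y [-121.  148.] z 130.9 [ 509. -345.] [271. 120.] 58.9
wrist rim 985 local x [-65.  55.] y [-121.   96.] z 145.7 [ 495. -369.] [215. 120.] 58.9
scene floor 350 local x [-70.  61.] y [-123.   22.] z 129.9 [ 478. -383.] [145. 126.] 36.7
scene rim 108 local x [-72. -19.] y [-89.  40.] z 146.0 [ 436. -358.] [136.  57.] 81.4
top base 82 local x [-56.  19.] y [-114.   81.] z 39.8 [ 458. -362.] [209.  63.] 81.9
top floor 1016 local x [-59.  18.] y [-82. 145.] z 130.1 [ 501. -325.] [247.  93.] 53.2
top rim 127 local x [-63.  35.] y [-86. 144.] z 146.6 [ 501. -323.] [239. 101.] 48.3
top hood 2981 local x [-19. 111.] y [-98.  98.] z 335.8 [ 544. -379.] [201. 131.] 58.8
```

Run:
```python
from h import *
for n in ('wrist','top'):
    p=shot(n); X,u,v=cloud(p); near=np.hypot(X[:,0]-503,X[:,1]+357)<150
    L=Ro.from_euler('z',31.2,degrees=True).as_matrix(); Q=(X-[503,-357,0])@L.T
    for nm,lo,hi in (('base',34,46),('rim',143,152),('hood',296,355)):
        m=near&(X[:,2]>lo)&(X[:,2]<hi)
        if m.sum()<30: continue
        q=Q[m]; print(n,nm,m.sum(),'x',np.percentile(q[:,0],[1,99]).round(),'y',np.percentile(q[:,1],[1,99]).round())
    # pointer / rider column
    m=(Q[:,1]<-95)&(Q[:,1]>-150)&(abs(Q[:,0]-20)<60)&(Q[:,2]>60)&(Q[:,2]<200)
    if n=='wrist':
        for a in range(60,200,6):
            k=m&(Q[:,2]>=a)&(Q[:,2]<a+6)
            if k.sum(): print(a,k.sum(),np.percentile(Q[k,0],[5,95]).round(),np.percentile(Q[k,1],[5,95]).round(), p['pixels'][v[k],u[k]].mean(0).round(), (u[k].min(),u[k].max(),v[k].min(),v[k].max()))
```

```text
wrist base 6646 x [-54.  44.] y [-114.   83.]
wrist rim 767 x [-60.  58.] y [-119.   93.]
60 4 [22. 22.] [-119. -115.] [141. 150. 155.] (np.int64(191), np.int64(195), np.int64(287), np.int64(287))
66 4 [22. 23.] [-121. -121.] [122. 141. 158.] (np.int64(188), np.int64(188), np.int64(292), np.int64(295))
72 2 [23. 23.] [-121. -121.] [128. 149. 168.] (np.int64(187), np.int64(187), np.int64(298), np.int64(299))
78 2 [23. 23.] [-122. -121.] [131. 151. 170.] (np.int64(186), np.int64(186), np.int64(302), np.int64(303))
84 11 [17. 19.] [-125. -121.] [ 82. 136. 169.] (np.int64(180), np.int64(183), np.int64(306), np.int64(308))
90 39 [14. 20.] [-125. -117.] [ 88. 145. 177.] (np.int64(178), np.int64(186), np.int64(306), np.int64(313))
96 42 [18. 19.] [-125. -116.] [ 80. 135. 168.] (np.int64(177), np.int64(187), np.int64(313), np.int64(318))
102 80 [14. 22.] [-124. -111.] [100. 164. 198.] (np.int64(176), np.int64(195), np.int64(317), np.int64(333))
108 169 [19. 40.] [-123. -110.] [111. 156. 180.] (np.int64(176), np.int64(196), np.int64(323), np.int64(339))
114 70 [22. 38.] [-120. -114.] [118. 127. 131.] (np.int64(179), np.int64(190), np.int64(331), np.int64(343))
120 57 [22. 33.] [-120. -114.] [127. 136. 140.] (np.int64(177), np.int64(189), np.int64(336), np.int64(344))
126 44 [21. 33.] [-121. -113.] [118. 126. 131.] (np.int64(176), np.int64(187), np.int64(341), np.int64(353))
132 121 [14. 33.] [-120. -104.] [111. 118. 123.] (np.int64(175), np.int64(194), np.int64(345), np.int64(357))
138 65 [21. 28.] [-121. -113.] [130. 140. 144.] (np.int64(173), np.int64(185), np.int64(352), np.int64(359))
144 24 [21. 24.] [-120. -114.] [135. 144. 148.] (np.int64(173), np.int64(181), np.int64(358), np.int64(361))
top base 87 x [-54.  26.] y [-108.   78.]
top rim 107 x [-59.  50.] y [-88. 143.]
top hood 2984 x [-17. 110.] y [-95. 101.]
```

```bash
sed -i 's/o=(503,-357),th=-27.5/o=(505,-355.5),th=-31.2/' h.py
python3 - <<'E'
from h import *
H=58.8
plan((S(-60,-36,200),H,32,35),(S(-20,-36,160),H,32,30),(S(3,-36,131),H,32,20))
E
```

```text
4 x [-0.464, -0.255, 0.373] [-0.01, -0.107, -0.115]
2 x [-0.128, 0.001, 0.55] [0.001, -0.001, 0.001]
2 x [-0.042, -0.0, 0.368] [-0.0, 0.0, -0.0]
```

Emit:
step_arm --targets '[[[-0.464,-0.255,0.373],[-0.01,-0.107,-0.115],-1],[[-0.464,-0.255,0.373],[-0.01,-0.107,-0.115],-1],[[-0.464,-0.255,0.373],[-0.01,-0.107,-0.115],-1],[[-0.464,-0.255,0.373],[-0.01,-0.107,-0.115],-1],[[0,0,0],[0,0,0],-1],[[0,0,0],[0,0,0],-1]]'

```text
clock: 14.5
position: [434.4, -355.4, 198.6]
eef_rot: [0.701, 2.503, -0.198]
ft_force: [0.3, -0.7, -1.2]
gripper_width: 41.7
grasp_force: 60.8
```

Run:
```python
from h import *
s=arm.get_state(); print(s['position'],S(-60,-36,200),s['q'].round(2))
H=58.8
plan((S(-20,-36,160),H,32,30),(S(3,-36,131),H,32,20))
```

```text
[ 434.3921579 -355.4107373  198.55542  ] [np.float64(435.02917205293693), np.float64(-355.21149280339046), 200] [-0.97 -0.39  2.2   0.3   0.84 -2.14]
2 x [-0.14, 0.005, 0.541] [0.003, -0.012, -0.006]
2 x [-0.041, -0.0, 0.368] [0.0, -0.0, -0.0]
```

Emit:
step_arm --targets '[[[-0.14,0.005,0.54],[0,0,0],-1],[[-0.14,0.005,0.54],[0,0,0],-1],[[0,0,0],[0,0,0],-1],[[-0.04,0,0.37],[0,0,0],-1],[[-0.04,0,0.37],[0,0,0],-1],[[0,0,0],[0,0,0],-1],[[0,0,0],[0,0,0],-1]]'

```text
clock: 15.2
position: [489.0, -387.6, 132.9]
eef_rot: [0.698, 2.501, -0.2]
ft_force: [-1.1, -1.0, -1.4]
gripper_width: 41.6
grasp_force: 60.8
```

Run:
```python
from h import *
s=arm.get_state(); print(s['position'],S(3,-36,131),s['ft_force'])
p=shot('wrist'); cv2.imwrite('pics/w8.png',p['pixels'])
X,u,v=cloud(p); L=Ro.from_euler('z',31.2,degrees=True).as_matrix(); Q=(X-[505,-355.5,0])@L.T
m=(abs(Q[:,0])<54)&(abs(Q[:,1])<84)&(Q[:,2]>90)&(Q[:,2]<250)
g=(p['pixels'].max(2).astype(int)-p['pixels'].min(2))[v,u]
br=m&(g>60); print('brown',br.sum(),np.percentile(Q[br],[1,50,99],axis=0).round())
fl=m&(Q[:,1]>10); print('floor z',np.percentile(Q[fl][:,2],[5,25,50,75]).round(1))
```

```text
[ 488.9544157  -387.57938199  132.88488378] [np.float64(488.9171204430489), np.float64(-387.84719439389767), 131] [-1.0646174 -0.9745764 -1.3668103]
brown 9409 [[-36. -49. 156.]
 [-25. -28. 185.]
 [-12. -14. 196.]]
floor z [129.4 129.8 130.1 130.6]
```

View pics/w8.png

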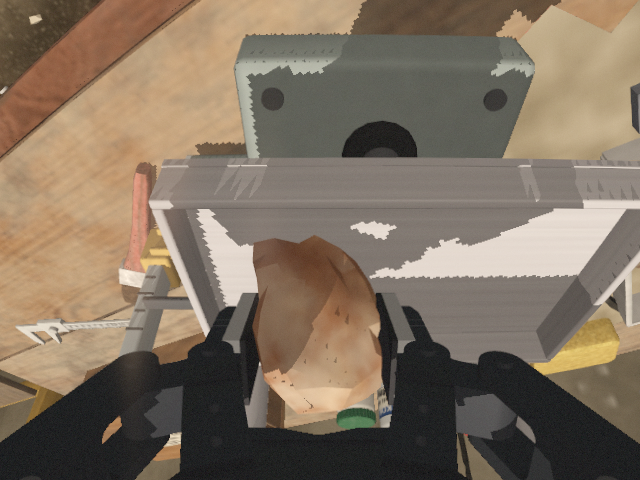

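Emit:
step_arm --targets '[[[0.085,0,0.136],[0,0,0],-1],[[0.085,0,0.136],[0,0,0],-1],[[0,0,0],[0,0,0],-1],[[0,0,0],[0,0,0],-1]]'

```text
clock: 15.65
position: [488.8, -387.9, 115.6]
eef_rot: [0.7, 2.502, -0.199]
ft_force: [0.2, 0.1, -0.9]
gripper_width: 41.4
grasp_force: 61.0
```

```bash
cat >> h.py <<'E'
def panz(p,side=1):
    X,u,v=cloud(p); L=Ro.from_euler('z',31.2,degrees=True).as_matrix(); Q=(X-[505,-355.5,0])@L.T
    m=(Q[:,0]>-50)&(Q[:,0]<20)&(side*Q[:,1]>25)&(side*Q[:,1]<80)&(Q[:,2]>60)&(Q[:,2]<145)
    print('floor z',np.percentile(Q[m][:,2],[5,25,50,75]).round(1),m.sum())
    return Q,u,v
E
python3 - <<'E'
from h import *
s=arm.get_state(); print(s['position'],s['ft_force']); p=shot('wrist'); Q,u,v=panz(p)
g=(p['pixels'].max(2).astype(int)-p['pixels'].min(2))[v,u]
br=(g>60)&(abs(Q[:,0])<54)&(abs(Q[:,1])<84)&(Q[:,2]>90)&(Q[:,2]<250); print('brown',np.percentile(Q[br],[1,50,99],axis=0).round())
E
```

```text
[ 488.81328334 -387.85574016  115.58388596] [ 0.20893182  0.10205917 -0.92338789]
floor z [122.8 123.2 123.4 123.7] 10198
brown [[-36. -49. 138.]
 [-25. -29. 167.]
 [-12. -14. 179.]]
```

Emit:
step_arm --targets '[[[0.085,0,0.136],[0,0,0],-1],[[0,0,0],[0,0,0],-1],[[0,0,0],[0,0,0],0.25],[[0,0,0],[0,0,0],0.4],[[0,0,0],[0,0,0],0.4],[[0,0,-0.2],[0,0,0],0.4],[[0,0,-0.4],[0,0,0],0.4],[[0,0,-0.8],[0,0,0],0.4],[[0,0,-0.8],[0,0,0],0.4],[[0,0,0],[0,0,0],0.4],[[0,0,0],[0,0,0],0.4]]'

```text
clock: 16.8
position: [439.5, -358.6, 203.9]
eef_rot: [0.698, 2.498, -0.204]
ft_force: [-0.2, -0.5, -0.8]
gripper_width: 59.7
grasp_force: 0.0
```

Run:
```python
from h import *
s=arm.get_state(); print(s['position'],s['ft_force'],s['clock'])
for i in range(3):
  p=shot('wrist'); Q,u,v=panz(p)
g=(p['pixels'].max(2).astype(int)-p['pixels'].min(2))[v,u]
br=(g>60)&(abs(Q[:,0])<54)&(abs(Q[:,1])<84)&(Q[:,2]>90)&(Q[:,2]<250); print('brown',br.sum(),np.percentile(Q[br],[1,50,99],axis=0).round())
for q in ('pointer_tip','rider_gap','pan_floor','stone_large_b'):
    print(q,[(round(r['p'],2),np.round(w(p,r['location']),1).tolist(),pix(p,w(p,r['location']))) for r in arm.place_of(p,q)[:2]])
```

```text
[ 439.46999256 -358.64800817  203.8804494 ] [-0.20585487 -0.46732596 -0.79400937] 16.8
floor z [109.7 110.2 110.5 110.9] 5250
floor z [109.7 110.2 110.5 110.9] 5248
floor z [109.7 110.2 110.5 110.9] 5249
brown 4959 [[-38. -55. 114.]
 [-21. -34. 136.]
 [  1. -13. 152.]]
pointer_tip []
rider_gap [(0.96, [463.9, -461.5, 97.2], (215, 227)), (0.37, [506.4, -351.7, 3.0], (362, 132))]
pan_floor [(0.79, [503.5, -360.8, 112.4], (360, 225))]
stone_large_b [(0.56, [475.1, -383.6, 109.4], (310, 209))]
```

Run:
```python
from h import *
p=shot('top'); X,u,v=cloud(p)
for y in range(-150,460,50):
    print(y,[(x,int(np.percentile(X[k][:,2],98))) for x in range(440,760,40) if (k:=(X[:,0]>=x)&(X[:,0]<x+40)&(X[:,1]>=y)&(X[:,1]<y+50)).sum()])
plan((S(-110,-36,240),58.8,20,35),([400,-30,200],20,5),([540,295,110],-50,0))
```

```text
-150 [(440, 71), (480, 86), (520, 151), (560, 154), (600, 190), (640, 237), (680, 253), (720, 422)]
-100 [(440, 26), (480, 12), (520, 152), (560, 153), (600, 190), (640, 239), (680, 253), (720, 422)]
-50 [(440, 26), (480, 11), (520, 150), (560, 153), (600, 192), (640, 238), (680, 255), (720, 422)]
0 [(440, 10), (480, 10), (520, 149), (560, 153), (600, 186), (640, 237), (680, 253), (720, 421)]
50 [(440, 63), (480, 63), (520, 34), (560, 34), (600, 35), (640, 38), (680, 162), (720, 421)]
100 [(440, 62), (480, 64), (520, 10), (560, 11), (600, 38), (640, 135), (680, 218), (720, 423)]
150 [(440, 1574), (480, 1568), (520, 15), (560, 14), (600, 52), (640, 157), (680, 229), (720, 422)]
200 [(440, 1585), (480, 1581), (520, 1572), (560, 11), (600, 54), (640, 154), (680, 233), (720, 421)]
250 [(440, 36), (480, 10), (520, 30), (560, 37), (600, 52), (640, 154), (680, 226), (720, 421)]
300 [(440, 35), (480, 9), (520, 29), (560, 29), (600, 169), (640, 223), (680, 243), (720, 421)]
350 [(440, 29), (480, 10), (520, 34), (560, 32), (600, 174), (640, 229), (680, 250), (720, 421)]
400 [(440, 9), (480, 9), (520, 31), (560, 33), (600, 177), (640, 232), (680, 249), (720, 421)]
450 [(440, 25), (480, 10), (520, 13), (560, 13), (600, 10), (640, 194), (680, 235), (720, 421)]
2 x [0.287, -0.001, -0.615] [0.003, 0.863, -0.004]
8 x [0.566, 0.52, -0.024] [0.153, 0.262, 0.691]
12 x [0.623, 0.119, 0.122] [0.037, 0.053, 0.848]
```

Run:
```python
from h import *
plan((S(-110,-36,240),58.8,20,35),([452,-54,90],36,0))
```

```text
2 x [0.287, -0.001, -0.615] [0.003, 0.863, -0.004]
8 x [0.413, 0.612, 0.309] [0.072, 0.359, 0.41]
```

Emit:
step_arm --targets '[[[0.287,0,-0.615],[0,0.863,0],1],[[0.287,0,-0.615],[0,0.863,0],1],[[0.413,0.612,0.309],[0.072,0.359,0.41],1],[[0.413,0.612,0.309],[0.072,0.359,0.41],1],[[0.413,0.612,0.309],[0.072,0.359,0.41],1],[[0.413,0.612,0.309],[0.072,0.359,0.41],1],[[0.413,0.612,0.309],[0.072,0.359,0.41],1],[[0.413,0.612,0.309],[0.072,0.359,0.41],1],[[0.413,0.612,0.309],[0.072,0.359,0.41],1],[[0.413,0.612,0.309],[0.072,0.359,0.41],1],[[0,0,0],[0,0,0],1],[[0,0,0],[0,0,0],1]]'

```text
clock: 18.4
position: [452.2, -53.7, 90.2]
eef_rot: [-1.423, -2.801, 0.001]
ft_force: [0.5, 0.0, 0.0]
gripper_width: 85.6
grasp_force: 0.0
```

Run:
```python
from h import *
s=arm.get_state(); print(s['position'],s['clock'],s['q'].round(2),Ro.from_rotvec(s['eef_rot']).as_matrix()[:,1].round(2))
p=shot('wrist'); stone(p,[453,-53],40); prof(p,np.array([453,-53]),35); grasp(p,np.array([453,-53]),35,(6,10,14,18))
for n in ('scene','top'):
  p=shot(n); print([(round(r['p'],2),np.round(w(p,r['location'])).tolist()) for q in ('pan_floor','pointer_tip','rider_gap') for r in arm.place_of(p,q)[:1]])
```

```text
[452.22642068 -53.72365593  90.20279942] 18.4 [-0.29 -0.08  2.06 -0.    1.16 -0.92] [ 0.81  0.59 -0.  ]
c [448.4 -45. ] size [29. 61.] h 42.2 top 24 2731
-90 [(-21, 20), (-20, 20), (-17, 19), (-13, 12), (3, 4), None]
-75 [(-21, 20), (-20, 20), (-19, 19), (-15, 13), (2, 4), None]
-60 [(-20, 21), (-20, 21), (-20, 20), (-16, 14), (1, 4), None]
-45 [(-20, 22), (-19, 22), (-19, 22), (-16, 15), (0, 3), None]
-30 [(-21, 23), (-19, 23), (-18, 23), (-16, 16), (-2, 2), None]
-15 [(-20, 23), (-17, 23), (-16, 22), (-14, 15), (-3, 1), None]
0 [(-18, 23), (-16, 22), (-14, 21), (-12, 14), (-3, 0), None]
15 [(-16, 21), (-14, 20), (-14, 18), (-11, 12), (-4, -1), None]
30 [(-13, 18), (-13, 16), (-13, 15), (-10, 10), (-4, -2), None]
45 [(-13, 17), (-13, 15), (-13, 14), (-11, 10), (-5, -3), None]
60 [(-16, 19), (-16, 17), (-16, 15), (-11, 11), (-4, -3), None]
75 [(-19, 20), (-19, 19), (-18, 16), (-11, 12), (-4, -4), None]
0.31 h -45 t 6 w 42 c [457.8 -49.3] [[-0.24, -0.28], [-0.29, -0.31]]
0.31 h -30 t 0 w 44 c [454.3 -53.7] [[0.07, -0.31], [0.31, -0.28]]
0.34 h -35 t 0 w 43 c [454.1 -53.7] [[0.17, -0.24], [0.28, -0.34]]
0.35 h -50 t 6 w 42 c [458.  -49.6] [[-0.06, -0.15], [-0.32, -0.35]]
[(0.45, [455.0, -469.0, 120.0]), (0.64, [481.0, 96.0, 0.0])]
[(0.56, [504.0, -357.0, 110.0]), (0.88, [457.0, -468.0, 113.0])]
```

Run:
```python
from h import *
plan(([454.5,-52.5,20],40,0),([454.5,-52.5,-29],40,0,25))
```

```text
2 x [0.01, 0.027, 0.717] [0.007, 0.01, -0.296]
2 x [-0.0, 0.0, 0.49] [-0.0, 0.0, -0.0]
```

Emit:
step_arm --targets '[[[0.01,0.027,0.717],[0,0,-0.296],1],[[0.01,0.027,0.717],[0,0,-0.296],1],[[0,0,0.4],[0,0,0],1],[[0,0,0.3],[0,0,0],1],[[0,0,0.28],[0,0,0],0.4],[[0,0,0],[0,0,0],0.1],[[0,0,0],[0,0,0],-0.1],[[0,0,0],[0,0,0],-0.1]]'

```text
clock: 19.65
position: [455.2, -52.2, -28.5]
eef_rot: [1.325, 2.845, 0.001]
ft_force: [0.5, 0.3, -1.1]
gripper_width: 38.6
grasp_force: 0.0
```

Emit:
step_arm --targets '[[[0,0,0],[0,0,0],-0.3],[[0,0,0],[0,0,0],-0.4],[[0,0,0],[0,0,0],-0.5]]'

```text
clock: 19.95
position: [455.1, -52.5, -28.2]
eef_rot: [1.325, 2.845, -0.0]
ft_force: [-2.9, -1.0, 7.8]
gripper_width: 26.6
grasp_force: 57.9
```

Run:
```python
from h import *
H=58.8
print(S(-60,40,190))
plan(([455,-52,130],40,0),([440,-170,190],50,18),(S(-60,40,190),H,38),(S(-5,40,150),H,38,30),(S(32,40,110),H,38,30))
```

```text
[np.float64(474.3992247652948), np.float64(-290.20380903119195), 190]
4 x [0.001, 0.002, -0.791] [0.003, 0.006, 0.003]
4 x [-0.41, -0.46, -0.256] [-0.058, -0.653, -0.361]
4 x [-0.452, -0.38, 0.213] [-0.151, -0.725, -0.284]
3 x [-0.124, 0.0, 0.436] [0.0, -0.0, -0.0]
2 x [-0.046, 0.0, 0.543] [0.001, -0.001, -0.0]
```

Emit:
step_arm --targets '[[[0,0,-0.5],[0,0,0],-1],[[0,0,-0.8],[0,0,0],-1],[[0,0,-0.9],[0,0,0],-1],[[0,0,-0.95],[0,0,0],-1],[[-0.41,-0.46,-0.256],[-0.058,-0.653,-0.361],-1],[[-0.41,-0.46,-0.256],[-0.058,-0.653,-0.361],-1],[[-0.41,-0.46,-0.256],[-0.058,-0.653,-0.361],-1],[[-0.41,-0.46,-0.256],[-0.058,-0.653,-0.361],-1],[[0,0,0],[0,0,0],-1],[[0,0,0],[0,0,0],-1]]'

```text
clock: 20.95
position: [439.0, -170.0, 188.6]
eef_rot: [0.973, 2.667, -0.152]
ft_force: [0.4, -1.0, -2.1]
gripper_width: 26.8
grasp_force: 58.8
```

Run:
```python
from h import *
H=58.8
print(arm.get_state()['position'])
plan((S(-60,40,190),H,38),(S(-5,40,150),H,38,30),(S(32,40,110),H,38,30))
```

```text
[ 439.03094485 -170.04398649  188.58361059]
4 x [-0.458, -0.376, 0.209] [-0.148, -0.72, -0.288]
3 x [-0.125, -0.0, 0.437] [-0.0, 0.0, 0.001]
2 x [-0.045, 0.0, 0.542] [-0.0, 0.0, -0.0]
```

Emit:
step_arm --targets '[[[-0.458,-0.376,0.209],[-0.148,-0.72,-0.288],-1],[[-0.458,-0.376,0.209],[-0.148,-0.72,-0.288],-1],[[-0.458,-0.376,0.209],[-0.148,-0.72,-0.288],-1],[[-0.458,-0.376,0.209],[-0.148,-0.72,-0.288],-1],[[-0.125,0,0.437],[0,0,0],-1],[[-0.125,0,0.437],[0,0,0],-1],[[-0.125,0,0.437],[0,0,0],-1],[[0,0,0],[0,0,0],-1],[[0,0,0],[0,0,0],-1]]'

```text
clock: 21.85
position: [521.8, -317.0, 147.2]
eef_rot: [0.668, 2.407, -0.227]
ft_force: [-0.4, -0.3, -1.1]
gripper_width: 26.3
grasp_force: 58.8
```

```bash
cat >> h.py <<'E'
def pan2(p):
    """pan height from its left/right rim and the stones"""
    X,u,v=cloud(p); L=Ro.from_euler('z',31.2,degrees=True).as_matrix(); Q=(X-[505,-355.5,0])@L.T
    m=(Q[:,0]>-59)&(Q[:,0]<-53)&(abs(Q[:,1])<88)&(Q[:,2]>80)&(Q[:,2]<160)
    print('front rim top',np.percentile(Q[m][:,2],[50,90,97]).round(1),m.sum())
    for a,b in ((-50,-30),(-30,-10),(-10,10),(10,30),(30,50)):
        print(a,[(c,int(np.median(Q[k][:,2]))) if (k:=(Q[:,0]>=a)&(Q[:,0]<b)&(Q[:,1]>=c)&(Q[:,1]<c+15)&(Q[:,2]>60)).sum()>20 else (c,None) for c in range(-82,82,15)])
E
python3 - <<'E'
from h import *
H=58.8; s=arm.get_state()
print(s['position'],S(-5,40,150),s['q'].round(2))
p=shot('wrist'); pan2(p)
plan((S(32,40,110),H,38,30))
E
```

```text
[ 521.7946385  -316.95020949  147.21673821] [np.float64(521.4442590741227), np.float64(-318.6952945467141), 150] [-0.75 -0.24  2.24  0.27  0.51 -1.97]
front rim top [128.2 128.9 129.3] 3000
-50 [(-82, 110), (-67, 110), (-52, 124), (-37, 115), (-22, 110), (-7, 110), (8, 178), (23, 180), (38, 177), (53, 180), (68, 110)]
-30 [(-82, 110), (-67, 110), (-52, 141), (-37, 132), (-22, 121), (-7, 110), (8, 110), (23, 110), (38, 188), (53, 110), (68, 110)]
-10 [(-82, 110), (-67, None), (-52, 151), (-37, 147), (-22, 139), (-7, 110), (8, 110), (23, 110), (38, 110), (53, 110), (68, 110)]
10 [(-82, 110), (-67, None), (-52, None), (-37, None), (-22, 110), (-7, 110), (8, 110), (23, 110), (38, 110), (53, 110), (68, 110)]
30 [(-82, None), (-67, None), (-52, None), (-37, 110), (-22, 110), (-7, 110), (8, 110), (23, 110), (38, 110), (53, 110), (68, 110)]
2 x [-0.06, -0.015, 0.531] [0.008, -0.013, 0.011]
```

Emit:
step_arm --targets '[[[-0.06,-0.015,0.53],[0,0,0],-1],[[-0.06,-0.015,0.53],[0,0,0],-1],[[0.06,0,0.08],[0,0,0],-1],[[0.06,0,0.08],[0,0,0],-1],[[0,0,0],[0,0,0],-1],[[0,0,0],[0,0,0],-1]]'

```text
clock: 22.5
position: [553.3, -339.0, 102.2]
eef_rot: [0.667, 2.402, -0.232]
ft_force: [0.4, -0.6, -0.5]
gripper_width: 26.3
grasp_force: 58.8
```

Run:
```python
from h import *
s=arm.get_state(); print(s['position'],S(32,40,100),s['ft_force'])
p=shot('wrist'); pan2(p)
```

```text
[ 553.25328285 -339.04017899  102.18010214] [np.float64(553.0927367000614), np.float64(-337.8622938935199), 100] [ 0.40427016 -0.63835638 -0.50071026]
front rim top [128.4 129.  129.3] 4407
-50 [(-82, None), (-67, 111), (-52, 125), (-37, 116), (-22, 182), (-7, 178), (8, 172), (23, 179), (38, 182), (53, 174), (68, 168)]
-30 [(-82, None), (-67, 110), (-52, 141), (-37, 132), (-22, 122), (-7, 170), (8, 154), (23, 111), (38, 110), (53, 149), (68, 167)]
-10 [(-82, None), (-67, None), (-52, 151), (-37, 147), (-22, 138), (-7, 110), (8, 110), (23, 132), (38, 130), (53, 131), (68, 110)]
10 [(-82, None), (-67, None), (-52, None), (-37, 110), (-22, 110), (-7, 110), (8, 110), (23, 144), (38, 146), (53, 110), (68, 110)]
30 [(-82, None), (-67, None), (-52, None), (-37, 110), (-22, 110), (-7, 110), (8, 110), (23, None), (38, None), (53, 110), (68, 110)]
```

Emit:
step_arm --targets '[[[0.074,0,0.095],[0,0,0],-1],[[0.074,0,0.095],[0,0,0],-1],[[0,0,0],[0,0,0],-1],[[0,0,0],[0,0,0],-1]]'

```text
clock: 22.95
position: [553.0, -338.9, 88.5]
eef_rot: [0.668, 2.404, -0.231]
ft_force: [-0.2, 0.6, 0.4]
gripper_width: 26.7
grasp_force: 58.9
```

Run:
```python
from h import *
s=arm.get_state(); print(s['position'],s['ft_force'])
p=shot('wrist'); pan2(p)
```

```text
[ 552.98644833 -338.92295747   88.52735701] [-0.19526728  0.62111654  0.35829858]
front rim top [116.9 117.5 117.7] 4393
-50 [(-82, None), (-67, 99), (-52, 113), (-37, 104), (-22, 168), (-7, 164), (8, 158), (23, 166), (38, 169), (53, 160), (68, 155)]
-30 [(-82, None), (-67, 99), (-52, 129), (-37, 121), (-22, 110), (-7, 157), (8, 140), (23, 99), (38, 99), (53, 135), (68, 154)]
-10 [(-82, None), (-67, None), (-52, 139), (-37, 135), (-22, 126), (-7, 99), (8, 99), (23, 119), (38, 117), (53, 117), (68, 99)]
10 [(-82, None), (-67, None), (-52, None), (-37, 99), (-22, 98), (-7, 99), (8, 99), (23, 130), (38, 132), (53, 99), (68, 99)]
30 [(-82, None), (-67, None), (-52, None), (-37, 99), (-22, 98), (-7, 98), (8, 99), (23, None), (38, None), (53, 99), (68, 99)]
```

Emit:
step_arm --targets '[[[0,0,0],[0,0,0],-0.2],[[0,0,0],[0,0,0],0],[[0,0,0],[0,0,0],0.05],[[0,0,-0.2],[0,0,0],0.05],[[0,0,-0.4],[0,0,0],0.05],[[0,0,-0.8],[0,0,0],0.05],[[0,0,-0.8],[0,0,0],0.05],[[0,0,-0.8],[0,0,0],0.05],[[0,0,0],[0,0,0],0.05],[[0,0,0],[0,0,0],0.05]]'

```text
clock: 24.0
position: [474.7, -292.0, 209.7]
eef_rot: [0.666, 2.399, -0.234]
ft_force: [0.1, 0.4, -0.8]
gripper_width: 45.1
grasp_force: 0.0
```

Run:
```python
from h import *
s=arm.get_state(); print(s['position'],s['ft_force'],s['clock'])
p=shot('wrist'); pan2(p)
print([(round(r['p'],2),np.round(w(p,r['location']),1).tolist()) for q in ('pointer_tip','rider_gap') for r in arm.place_of(p,q)[:1]])
plan((S(-130,20,240),58.8,15,40),([420,50,200],10,0),([450,372,100],-22,0))
```

```text
[ 474.73458581 -291.98388367  209.6543562 ] [ 0.09516134  0.4380267  -0.78837472] 24.0
front rim top [119.1 119.9 120.2] 1367
-50 [(-82, 101), (-67, 101), (-52, 114), (-37, 106), (-22, 101), (-7, 101), (8, 101), (23, 101), (38, 101), (53, 101), (68, 101)]
-30 [(-82, 101), (-67, 101), (-52, 132), (-37, 123), (-22, 112), (-7, 101), (8, 101), (23, 101), (38, 101), (53, 101), (68, 101)]
-10 [(-82, 101), (-67, None), (-52, 142), (-37, 138), (-22, 131), (-7, 101), (8, 101), (23, 109), (38, 109), (53, 101), (68, 101)]
10 [(-82, 101), (-67, None), (-52, None), (-37, None), (-22, 101), (-7, 101), (8, 101), (23, 123), (38, 120), (53, 101), (68, 101)]
30 [(-82, 101), (-67, None), (-52, None), (-37, None), (-22, 101), (-7, 101), (8, 101), (23, None), (38, 119), (53, 101), (68, 101)]
[(0.72, [463.2, -464.1, 104.8]), (0.84, [464.8, -462.5, 95.9])]
4 x [0.222, -0.095, -0.324] [0.001, 0.828, 0.005]
9 x [0.574, 0.469, 0.015] [0.103, 0.228, 0.784]
9 x [0.728, 0.014, 0.223] [0.0, -0.001, 0.517]
```

Emit:
step_arm --targets '[[[0.222,-0.095,-0.324],[0,0.828,0],1],[[0.222,-0.095,-0.324],[0,0.828,0],1],[[0.222,-0.095,-0.324],[0,0.828,0],1],[[0.222,-0.095,-0.324],[0,0.828,0],1],[[0.574,0.469,0.015],[0.103,0.228,0.784],1],[[0.574,0.469,0.015],[0.103,0.228,0.784],1],[[0.574,0.469,0.015],[0.103,0.228,0.784],1],[[0.574,0.469,0.015],[0.103,0.228,0.784],1],[[0.574,0.469,0.015],[0.103,0.228,0.784],1],[[0.574,0.469,0.015],[0.103,0.228,0.784],1],[[0.574,0.469,0.015],[0.103,0.228,0.784],1],[[0.574,0.469,0.015],[0.103,0.228,0.784],1]]'

```text
clock: 25.35
position: [404.3, 17.4, 200.2]
eef_rot: [1.888, 2.477, -0.016]
ft_force: [1.0, -0.5, 0.8]
gripper_width: 85.4
grasp_force: 0.0
```

Emit:
step_arm --targets '[[[0.574,0.469,0.015],[0.103,0.228,0.784],1],[[0.728,0.014,0.223],[0,0,0.517],1],[[0.728,0.014,0.223],[0,0,0.517],1],[[0.728,0.014,0.223],[0,0,0.517],1],[[0.728,0.014,0.223],[0,0,0.517],1],[[0.728,0.014,0.223],[0,0,0.517],1],[[0.728,0.014,0.223],[0,0,0.517],1],[[0.728,0.014,0.223],[0,0,0.517],1],[[0.728,0.014,0.223],[0,0,0.517],1],[[0.728,0.014,0.223],[0,0,0.517],1],[[0,0,0],[0,0,0],1],[[0,0,0],[0,0,0],1]]'

```text
clock: 26.55
position: [447.7, 371.1, 96.5]
eef_rot: [2.598, 1.761, -0.009]
ft_force: [0.2, -0.8, 0.2]
gripper_width: 85.4
grasp_force: 0.0
```

Run:
```python
from h import *
s=arm.get_state(); print(s['position'],s['clock'],s['q'].round(2),Ro.from_rotvec(s['eef_rot']).as_matrix()[:,1].round(2))
p=shot('wrist'); stone(p,[454,382],35); prof(p,np.array([454,382]),35); grasp(p,np.array([454,382]),35,(6,10,14,18))
plan(([454,382,20],-22,0),([454,382,-29],-22,0,25))
```

```text
[447.68631235 371.08207569  96.49491   ] 26.55 [ 0.56  0.22  1.73 -0.    1.2   0.94] [ 0.93 -0.37 -0.  ]
c [454.4 382.1] size [35. 39.] h -50.8 top 26 2511
-90 [(-22, 22), (-22, 22), (-21, 21), (-18, 19), (-11, 3), None]
-75 [(-21, 20), (-21, 20), (-20, 19), (-18, 17), (-11, 5), None]
-60 [(-19, 18), (-19, 18), (-18, 17), (-17, 14), (-10, 8), None]
-45 [(-16, 18), (-16, 18), (-16, 18), (-16, 14), (-9, 9), None]
-30 [(-15, 17), (-15, 17), (-15, 17), (-15, 14), (-6, 11), None]
-15 [(-15, 16), (-15, 16), (-15, 16), (-15, 15), (-5, 11), None]
0 [(-16, 18), (-16, 18), (-16, 18), (-16, 16), (-4, 11), None]
15 [(-17, 19), (-17, 19), (-16, 19), (-15, 16), (-4, 11), None]
30 [(-18, 20), (-18, 20), (-17, 20), (-15, 16), (-4, 12), None]
45 [(-20, 21), (-20, 21), (-17, 19), (-17, 15), (-3, 11), None]
60 [(-22, 22), (-22, 22), (-20, 19), (-18, 16), (-3, 10), None]
75 [(-23, 22), (-23, 22), (-21, 20), (-19, 17), (-3, 11), None]
0.05 h -15 t 0 w 31 c [454.4 381.9] [[0.05, -0.05], [-0.03, -0.01]]
0.08 h -20 t 0 w 31 c [454.3 381.9] [[-0.0, -0.08], [-0.0, -0.01]]
0.08 h -20 t 3 w 31 c [455.4 384.7] [[-0.03, -0.05], [-0.08, -0.01]]
0.09 h -15 t -3 w 31 c [453.5 379. ] [[0.09, -0.09], [0.09, -0.04]]
2 x [0.13, 0.012, 0.776] [0.001, 0.02, 0.015]
2 x [0.0, 0.0, 0.49] [-0.0, 0.0, -0.0]
```

Excellent flat faces near h = -20.

Emit:
step_arm --targets '[[[0.13,0.012,0.776],[0,0,-0.1],1],[[0.13,0.012,0.776],[0,0,-0.1],1],[[0,0,0.4],[0,0,0],1],[[0,0,0.3],[0,0,0],1],[[0,0,0.28],[0,0,0],0.4],[[0,0,0],[0,0,0],0.1],[[0,0,0],[0,0,0],-0.1],[[0,0,0],[0,0,0],-0.2],[[0,0,0],[0,0,0],-0.3],[[0,0,0],[0,0,0],-0.4]]'

```text
clock: 27.6
position: [456.5, 383.4, -24.7]
eef_rot: [2.578, 1.789, 0.005]
ft_force: [-1.5, -0.8, 4.8]
gripper_width: 27.9
grasp_force: 58.8
```

Run:
```python
from h import *
s=arm.get_state(); print(s['position'],s['gripper_width'],s['grasp_force'])
H=58.8
plan(([454,382,140],-22,0),([420,50,190],15,5),([445,-150,200],45,18))
```

```text
[456.48774483 383.4123153  -24.69590759] 27.931742125325197 58.81016895524226
4 x [-0.011, -0.007, -0.824] [0.009, -0.002, 0.055]
9 x [-0.758, -0.003, -0.082] [-0.026, -0.078, -0.597]
6 x [-0.635, -0.236, 0.081] [-0.146, -0.308, -0.715]
```

Emit:
step_arm --targets '[[[0,0,-0.5],[0,0,0],-1],[[0,0,-0.8],[0,0,0],-1],[[0,0,-1],[0,0,0],-1],[[0,0,-1],[0,0,0],-1],[[-0.758,0,-0.082],[-0.026,-0.078,-0.597],-1],[[-0.758,0,-0.082],[-0.026,-0.078,-0.597],-1],[[-0.758,0,-0.082],[-0.026,-0.078,-0.597],-1],[[-0.758,0,-0.082],[-0.026,-0.078,-0.597],-1],[[-0.758,0,-0.082],[-0.026,-0.078,-0.597],-1],[[-0.758,0,-0.082],[-0.026,-0.078,-0.597],-1],[[-0.758,0,-0.082],[-0.026,-0.078,-0.597],-1],[[-0.758,0,-0.082],[-0.026,-0.078,-0.597],-1]]'

```text
clock: 28.8
position: [422.7, 85.8, 182.9]
eef_rot: [1.923, 2.399, -0.071]
ft_force: [0.5, -0.5, 0.2]
gripper_width: 28.3
grasp_force: 59.7
```

Emit:
step_arm --targets '[[[-0.758,0,-0.082],[-0.026,-0.078,-0.597],-1],[[-0.635,-0.236,0.081],[-0.146,-0.308,-0.715],-1],[[-0.635,-0.236,0.081],[-0.146,-0.308,-0.715],-1],[[-0.635,-0.236,0.081],[-0.146,-0.308,-0.715],-1],[[-0.635,-0.236,0.081],[-0.146,-0.308,-0.715],-1],[[-0.635,-0.236,0.081],[-0.146,-0.308,-0.715],-1],[[-0.635,-0.236,0.081],[-0.146,-0.308,-0.715],-1],[[0,0,0],[0,0,0],-1],[[0,0,0],[0,0,0],-1]]'

```text
clock: 29.7
position: [460.8, -149.4, 199.8]
eef_rot: [1.057, 2.638, -0.168]
ft_force: [0.1, -0.3, -0.2]
gripper_width: 28.1
grasp_force: 59.7
```

Run:
```python
from h import *
H=58.8; print(arm.get_state()['position'])
plan((S(-65,42,180),H,32),(S(-24,42,135),H,32,30),(S(-14,42,105),H,32,30))
```

```text
[ 460.75295591 -149.3552551   199.80921403]
4 x [-0.395, -0.5, 0.276] [-0.191, -0.501, -0.412]
3 x [-0.073, 0.0, 0.399] [0.0, 0.0, 0.0]
2 x [0.075, 0.0, 0.308] [0.001, 0.0, 0.0]
```

Emit:
step_arm --targets '[[[-0.395,-0.5,0.276],[-0.191,-0.501,-0.412],-1],[[-0.395,-0.5,0.276],[-0.191,-0.501,-0.412],-1],[[-0.395,-0.5,0.276],[-0.191,-0.501,-0.412],-1],[[-0.395,-0.5,0.276],[-0.191,-0.501,-0.412],-1],[[0,0,0],[0,0,0],-1],[[-0.073,0,0.399],[0,0,0],-1],[[-0.073,0,0.399],[0,0,0],-1],[[-0.073,0,0.399],[0,0,0],-1],[[0,0,0],[0,0,0],-1],[[0,0,0],[0,0,0],-1]]'

```text
clock: 30.7
position: [507.3, -305.0, 134.3]
eef_rot: [0.694, 2.504, -0.197]
ft_force: [0.3, -0.5, -0.8]
gripper_width: 28.3
grasp_force: 59.8
```

Run:
```python
from h import *
H=58.8; s=arm.get_state(); print(s['position'],S(-24,42,135),s['q'].round(2))
p=shot('wrist'); pan2(p)
plan((S(-14,42,96),H,32,20))
```

```text
[ 507.25004139 -304.99026421  134.33063406] [np.float64(506.22839214981934), np.float64(-307.1420528483036), 135] [-0.74 -0.22  2.2   0.18  0.62 -1.89]
front rim top [119.4 157.5 159.4] 3215
-50 [(-82, 101), (-67, 101), (-52, 115), (-37, 106), (-22, 101), (-7, 101), (8, 101), (23, 174), (38, 178), (53, 174), (68, 101)]
-30 [(-82, 101), (-67, 101), (-52, 132), (-37, 123), (-22, 112), (-7, 101), (8, 101), (23, 101), (38, 101), (53, 101), (68, 101)]
-10 [(-82, 101), (-67, None), (-52, 142), (-37, 138), (-22, 130), (-7, 101), (8, 101), (23, 105), (38, 101), (53, 101), (68, 101)]
10 [(-82, 101), (-67, None), (-52, None), (-37, None), (-22, 101), (-7, 101), (8, 101), (23, 118), (38, None), (53, 101), (68, 101)]
30 [(-82, None), (-67, None), (-52, None), (-37, 101), (-22, 101), (-7, 101), (8, 101), (23, None), (38, None), (53, None), (68, 101)]
3 x [0.082, -0.014, 0.256] [0.006, -0.002, 0.01]
```

Emit:
step_arm --targets '[[[0.082,-0.014,0.256],[0,0,0],-1],[[0.082,-0.014,0.256],[0,0,0],-1],[[0.082,-0.014,0.256],[0,0,0],-1],[[0.053,0,0.085],[0,0,0],-1],[[0.053,0,0.085],[0,0,0],-1],[[0,0,0],[0,0,0],-1],[[0,0,0],[0,0,0],-1]]'

```text
clock: 31.45
position: [514.7, -313.9, 86.5]
eef_rot: [0.694, 2.501, -0.2]
ft_force: [-0.3, -0.3, -0.6]
gripper_width: 28.1
grasp_force: 59.8
```

Run:
```python
from h import *
s=arm.get_state(); print(s['position'],S(-14,42,86),s['ft_force'])
p=shot('wrist'); pan2(p)
```

```text
[ 514.7063907  -313.86676676   86.50761939] [np.float64(514.7820347514244), np.float64(-312.3223229420349), 86] [-0.29030503 -0.33648213 -0.61695591]
front rim top [119.5 145.5 148.8] 5029
-50 [(-82, 101), (-67, 114), (-52, 116), (-37, 108), (-22, 101), (-7, 163), (8, 124), (23, 125), (38, 124), (53, 125), (68, 127)]
-30 [(-82, 101), (-67, 101), (-52, 131), (-37, 121), (-22, 109), (-7, 101), (8, 101), (23, 130), (38, 133), (53, 101), (68, 101)]
-10 [(-82, 101), (-67, None), (-52, None), (-37, None), (-22, 101), (-7, 101), (8, None), (23, 121), (38, None), (53, None), (68, 101)]
10 [(-82, None), (-67, None), (-52, None), (-37, 101), (-22, 101), (-7, 101), (8, None), (23, 123), (38, 121), (53, 109), (68, None)]
30 [(-82, None), (-67, None), (-52, None), (-37, 101), (-22, 101), (-7, None), (8, None), (23, None), (38, 119), (53, 101), (68, None)]
```

Emit:
step_arm --targets '[[[0.064,0,0.102],[0,0,0],-1],[[0,0,0],[0,0,0],-1],[[0,0,0],[0,0,0],-1]]'

```text
clock: 31.8
position: [514.3, -313.7, 79.5]
eef_rot: [0.694, 2.502, -0.2]
ft_force: [0.4, 0.2, -0.3]
gripper_width: 28.0
grasp_force: 59.9
```

Run:
```python
from h import *
s=arm.get_state(); print(s['position'],s['ft_force'])
p=shot('wrist'); pan2(p)
```

```text
[ 514.31184269 -313.65138149   79.45222667] [ 0.41508872  0.24666526 -0.31106939]
front rim top [127.9 157.6 159.2] 7421
-50 [(-82, 95), (-67, 109), (-52, 110), (-37, 103), (-22, 95), (-7, 156), (8, 117), (23, 118), (38, 118), (53, 118), (68, 120)]
-30 [(-82, 95), (-67, 95), (-52, 125), (-37, 114), (-22, 102), (-7, 95), (8, 95), (23, 123), (38, 126), (53, 96), (68, 95)]
-10 [(-82, 95), (-67, None), (-52, None), (-37, 134), (-22, 95), (-7, 95), (8, None), (23, 115), (38, 116), (53, None), (68, 95)]
10 [(-82, None), (-67, None), (-52, None), (-37, None), (-22, 95), (-7, 95), (8, None), (23, 117), (38, 114), (53, 102), (68, None)]
30 [(-82, None), (-67, None), (-52, None), (-37, 95), (-22, 95), (-7, None), (8, None), (23, None), (38, 114), (53, 95), (68, None)]
```

Contact, 6 mm preloaded. Release and back out.

Emit:
step_arm --targets '[[[0,0,0],[0,0,0],-0.2],[[0,0,0],[0,0,0],0],[[0,0,0],[0,0,0],0.05],[[0,0,-0.2],[0,0,0],0.05],[[0,0,-0.4],[0,0,0],0.05],[[0,0,-0.8],[0,0,0],0.05],[[0,0,-0.8],[0,0,0],0.05],[[0,0,-0.8],[0,0,0],0.05],[[0,0,0],[0,0,0],0.05],[[0,0,0],[0,0,0],0.05],[[0,0,0],[0,0,0],0.05],[[0,0,0],[0,0,0],0.05]]'

```text
clock: 33.05
position: [445.9, -272.1, 204.7]
eef_rot: [0.695, 2.505, -0.198]
ft_force: [0.1, -1.2, -0.6]
gripper_width: 45.0
grasp_force: 0.0
```

Run:
```python
from h import *
s=arm.get_state(); print(s['position'],s['ft_force'],s['clock'])
p=shot('wrist'); pan2(p)
for i in range(2): print([(round(r['p'],2),np.round(w(p,r['location']),1).tolist()) for q in ('pointer_tip','rider_gap') for r in arm.place_of(p,q)[:1]]); p=shot('wrist')
X,u,v=cloud(p); L=Ro.from_euler('z',31.2,degrees=True).as_matrix(); Q=(X-[505,-355.5,0])@L.T
m=(Q[:,1]<-100)&(Q[:,1]>-150)&(Q[:,0]>0)&(Q[:,0]<50)&(Q[:,2]>70)&(Q[:,2]<180)
for a in range(76,130,3):
    k=m&(Q[:,2]>=a)&(Q[:,2]<a+3)
    if k.sum(): print(a,k.sum(),np.percentile(Q[k,0],[5,95]).round(),np.percentile(Q[k,1],[5,95]).round(),p['pixels'][v[k],u[k]].mean(0).round())
```

```text
[ 445.87431548 -272.14442121  204.66744176] [ 0.09553329 -1.24830572 -0.56261759] 33.05
front rim top [111.  111.7 112. ] 965
-50 [(-82, 93), (-67, 93), (-52, 106), (-37, 98), (-22, 93), (-7, 93), (8, 93), (23, 106), (38, 108), (53, 93), (68, 93)]
-30 [(-82, 93), (-67, 93), (-52, 124), (-37, 115), (-22, 104), (-7, 93), (8, 93), (23, 113), (38, 116), (53, 93), (68, 93)]
-10 [(-82, 93), (-67, 93), (-52, 134), (-37, 130), (-22, 123), (-7, 93), (8, 93), (23, 108), (38, 111), (53, 93), (68, 93)]
10 [(-82, 93), (-67, None), (-52, None), (-37, None), (-22, 93), (-7, 93), (8, 93), (23, 115), (38, 112), (53, 93), (68, 93)]
30 [(-82, 93), (-67, None), (-52, None), (-37, None), (-22, 93), (-7, 93), (8, 93), (23, 94), (38, 111), (53, 93), (68, 93)]
[(0.96, [463.3, -463.1, 95.7]), (0.89, [461.8, -462.7, 95.0])]
[(0.69, [466.8, -462.8, 94.6]), (0.56, [464.0, -464.2, 99.9])]
76 25 [21. 27.] [-123. -116.] [109. 122. 135.]
79 24 [21. 22.] [-123. -116.] [124. 137. 149.]
82 4 [21. 21.] [-121. -118.] [128. 142. 155.]
85 4 [18. 19.] [-128. -125.] [ 91. 134. 168.]
88 47 [13. 18.] [-126. -103.] [ 95. 136. 166.]
91 178 [13. 20.] [-125. -101.] [ 94. 141. 172.]
94 40 [17. 39.] [-126. -112.] [ 85. 126. 156.]
97 81 [14. 40.] [-126. -102.] [ 86. 114. 138.]
100 107 [13. 39.] [-125. -101.] [ 84. 105. 127.]
103 163 [13. 34.] [-125. -101.] [101. 155. 188.]
106 193 [14. 39.] [-125. -102.] [102. 156. 189.]
109 160 [19. 40.] [-125. -112.] [106. 150. 177.]
112 56 [21. 37.] [-123. -116.] [121. 134. 146.]
115 60 [21. 37.] [-121. -116.] [111. 124. 136.]
118 65 [20. 37.] [-122. -116.] [115. 127. 139.]
121 59 [21. 37.] [-123. -116.] [116. 128. 139.]
124 62 [21. 37.] [-122. -116.] [114. 126. 137.]
127 60 [20. 37.] [-123. -116.] [107. 119. 130.]
```

Run:
```python
from h import *
p=shot('wrist'); panz(p,1); X,u,v=cloud(p); L=Ro.from_euler('z',31.2,degrees=True).as_matrix(); Q=(X-[505,-355.5,0])@L.T
c=p['pixels'][v,u].astype(int); br=(c[:,2]-c[:,0]>55)
m=(Q[:,1]<-101)&(Q[:,1]>-113)&(Q[:,0]>5)&(Q[:,0]<45)&(Q[:,2]>75)&(Q[:,2]<125)
for nm,k in (('brass',m&br),('dark',m&(c.max(1)<110))):
    print(nm,np.histogram(Q[k,2],np.arange(84,116,1))); print(np.percentile(Q[k],[5,95],axis=0).round() if k.sum() else '')
for n in ('top','scene'):
  p=shot(n); print(n,[(round(r['p'],2),np.round(w(p,r['location'])).tolist()) for q in ('pan_floor','pointer_tip','rider_gap') for r in arm.place_of(p,q)[:1]])
```

```text
floor z [ 92.8  93.4 103.3 113.6] 4459
brass (array([ 0,  0,  0,  0,  0,  6, 14, 22, 64, 10,  3,  2,  3,  1,  1,  3,  3,
        3,  1, 10, 11, 43, 50, 13, 26,  9,  0,  0,  0,  0,  0]), array([ 84,  85,  86,  87,  88,  89,  90,  91,  92,  93,  94,  95,  96,
        97,  98,  99, 100, 101, 102, 103, 104, 105, 106, 107, 108, 109,
       110, 111, 112, 113, 114, 115]))
[[  13. -113.   91.]
 [  38. -102.  109.]]
dark (array([0, 0, 0, 0, 0, 0, 0, 0, 0, 0, 0, 0, 0, 0, 0, 0, 1, 1, 0, 0, 0, 0,
       0, 0, 0, 0, 0, 0, 0, 0, 0]), array([ 84,  85,  86,  87,  88,  89,  90,  91,  92,  93,  94,  95,  96,
        97,  98,  99, 100, 101, 102, 103, 104, 105, 106, 107, 108, 109,
       110, 111, 112, 113, 114, 115]))
[[  15. -109.  100.]
 [  16. -105.  101.]]
top [(0.25, [456.0, -471.0, 96.0]), (0.76, [456.0, -470.0, 94.0]), (0.64, [503.0, -357.0, 2.0])]
scene [(0.88, [502.0, -355.0, 94.0]), (0.55, [456.0, -466.0, 101.0]), (0.54, [452.0, -470.0, 98.0])]
```

```bash
python3 -c "
from cell import arm
print(arm.get_state()['clock'],arm.close_job())"
```

```text
the job is handed in; nothing more can be done
33.85 None
```

I put one large stone (brown, `stone_large_b`) and two small ones (`stone_small_b` and `stone_small_a`) in the pan; the pointer rests about 1 mm above the middle of the rider gap by my measurements. I handed the job in at 33.85 s with the arm clear; my first two tries for a large stone on the bench slipped and shifted it, with up to about 63 N at the wrist, and no verdict came back.

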